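# Bolt the packed sample chest shut

## Robot

A 6-joint arm with a two-finger parallel gripper is mounted at the origin on a cart in front of the work surface, level with it; the furniture and walls round the work are solid. World frame = base frame: x ahead of the robot, y to its left, z up, the work surface at z = 0. Lengths are in mm, angles in degrees, forces in N, time in s.
With the tool pointing down it reaches from about 425 to 925 mm from the base axis. Payload 12.5 kg.
Tool frame: the origin (TCP) lies where the fingers leave the gripper's body, on its centre line; the fingertips stand 73 mm ahead of it and the grasp point (between the pads) lies 54 mm ahead of it (r.grasp_offset is the distance from the TCP to the grasp point, in mm); y points along the fingers, z is the direction in which the jaws open and shut, and the axes are right-handed (so a half turn about y gives the same grasp; the last joint's range is limited). The gripper opens to 85 mm and grips with 20 to 120 N. Pads are 22 mm wide; open, the fingers measure 114 mm over their backs; the gripper's body (76 mm by 85 mm) begins 54 mm behind the grasp point. The pads swing forward as they close: fully open they stand 13 mm farther back than shut.
Start: joints at [-71.081, 28.126, 89.318, -0, 62.55, -6.05], TCP at [263.856, -566.583, 303.927] pointing down, gripper open.
Joint ranges: [-177.58, 177.58], [-47.91, 125.51], [2.72, 160], [-65.01, 245.01], [3.68, 167.84], [-153.87, 153.87]. Speed limits (degrees/s): [127.2, 127.2, 159.86, 180, 180, 180].

## Interface

Orientations are given as [roll, pitch, yaw] about the fixed x, y, z axes, in that order (R = Rz(yaw) Ry(pitch) Rx(roll)).
In Python, from cell import r gives the robot as it stands. The module is installed in compiled form; this text tells all that it offers.
- The arm moves only by the tool move_arm, never from a script. Its argument "deltas" is a list of rows, each an object of numbers: "tx", "ty", "tz": the shift along the tool's x, y, z in mm; "spin": the turn about the tool's y in degrees; "claw": the opening, from -1 (shut) to 1 (fully open), so that 0 is half open. In form: [{"tx": .., "ty": .., "tz": .., "spin": .., "claw": ..}, ...]. A call has 1 to 20 rows; each row shifts and turns the commanded pose from where the row before left it, along the tool's axes as they then stand; what a row does not reach is not made up. A row lasts 1/12 s, in which the tool goes at most 41.7 mm and 7.16 degrees, less where a joint would pass 70% of its speed; a pose out of reach is approached as far as the arm can. A call is refused whole if a number of a shift passes 41.7 or a number of a turn 7.16, either way. A call with a gripper value outside its range is refused whole. The fingers move at their own pace and stop on an object; the grip force is fixed at half the most. Time passes only in rows, so rows that do not move let the fingers close. It gives the time, the measured TCP pose, the force and the opening at its end, in the units of the state.
- r.sense(): the state, without advancing time (a new reading comes with each control period).
- r.capture(name): name is "side" or "top"; returns a dict with "image" (400x640x3 uint8, red, green, blue), "range_z" (400x640 float32, mm along the optical axis (not along the pixel's ray), 0 where there is no reading), "fov_y" (degrees; the focal length in pixels is half the picture's height over the tangent of half this angle, whatever the lens; pixels are square), "cx", "cy" (the principal point, pixels), "distortion" ([k1, k2, p1, p2, k3] as OpenCV has them; the pictures are not rectified), "R" (3x3) and "t" (3): a world point X has camera coordinates R X + t. Camera axes: x right, y down, z forward; pixel columns grow to the right and rows downward; lengths in mm; the calibration is good to about 2 mm. A picture is of the moment at which its call begins.
- r.close_job(): hands the job in, once; it reports no verdict.
Trained networks look in the newest picture that a camera, given by its name, has taken for a name from the list of things; names that differ only in an ending like _2 or _b are one class to them, and where a whole thing is asked for, a point or a joint stands for the part that bears it (a point fixed in the world has none). Each returns a list of dicts, best first, with "score" (0 to 1); they miss things now and then, are a little off and sometimes report something else, mostly with a low value. They report only what shows in the picture. A call takes as long as a camera call.
- r.find_in(camera, query): "rect" ([centre column, centre row, width, height] in pixels, round what is visible of it).
- r.regions_of(camera, query): "mask" (400x640 bool, what is visible of it) and "rect" ([centre column, centre row, width, height] in pixels, round what is visible of it).
The state is a dict: "clock": time; "qpos": joint angles; "qvel": joint speeds; "joint_efforts": joint torques, N m; "tcp_pos": TCP position; "eef_rot": TCP orientation; "wrist_force": force on the tool from outside, world axes, zero at the start; "moment": the same for the moment, N m; "grip_width": opening from 0.0 (shut) to 1.0 (fully open).
Only numpy, scipy, OpenCV 4.12 (cv2) and the standard library are available. Lean on these libraries where they do the work, as an engineer would, in place of code of your own. Each camera call takes 0.05 s, during which the arm holds its last target.

## Task

The sample chest with the blue lid is packed and must be bolted shut for transport: lift the black knob of its barrel bolt to swing the handle up out of its notch, slide the bolt into the keeper on the blue lid, and lower the handle fully into the other notch. Do not force the handle through the wall between the notches, and leave the bolt of the chest with the orange lid as it is.

Things in the scene. Friction and masses are not known exactly. Their poses are not given: they have to be found in the camera images.
- blue_chest: Grey chest fixed to the bench, 120 (x) x 196 (y) x 70 mm high. Its top: blue lid on the own -y half, metal deck with a steel barrel bolt on the +y half. Origin: centre of underside; own z up, own -x = front, towards the robot. Steel keeper on the lid: y -36 to -22, x 6 to 30, up to z 107 mm. The bolt slides 60 mm towards -y between end stops (unbolted to bolted), friction about 1 N.
- blue_barrel (a point): Centre of the barrel, on the bolt's axis: x 18, y 46, z 94 mm in the chest's frame; axis along y, barrel 26 mm thick, y 2 to 91. Its front wall has two notches: the handle can go down only with the knob at chest y 63 to 76 (start) or y 16 to 29 mm (bolted). Between them it must be swung up 0.8 rad or more. The handle turns about this axis, at most 1.25 rad up, and falls back if let go.
- blue_knob (a point): Centre of the black ball knob, 20 mm across, on the 7 mm handle rod, 50 mm from the bolt's axis, in front of it. Down in a notch: x -30, z 107 mm in the chest's frame (handle 15 degrees above level), 37 mm above the deck. Swung up by a: x = 18 - 50 cos(15 deg + a), z = 94 + 50 sin(15 deg + a) mm. Free on both sides along chest y for over 25 mm.
- orange_knob (a point): Centre of the black ball knob of the other chest, which is the same in all but its orange lid. It must stay where it is.

How it is judged:
By the outcome, as a careful person would: the job done as asked, in the order asked, and still so for the second after the job is handed in, with the robot touching nothing.
It also fails if it takes over 34 s, if anything falls off the work surface, if the arm or the gripper's body presses on something with over 40 N, if the wrist force passes 120 N, or if a joint passes its speed limit or range.

## Working session

There is one attempt and no reset: what is moved stays moved. The work goes in short steps, Python scripts to look and compute and a tool call to move; the robot and the scene stay as the last step left them, time stands still between calls to the robot, and variables do not carry over. Pictures are saved under pics/ and viewed, and the job is handed in when it is done.

Besides the shell and the picture viewer there is one more tool, called after "Emit:" as name(argument=value, ...), one argument or row to a line, values as JSON. move_arm: Moves the arm, as the interface text tells. Its arguments: {"type":"object","properties":{"deltas":{"type":"array"}},"required":["deltas"]}

```bash
mkdir -p pics; python3 - <<'E'
from cell import r
import cv2,numpy as np
s=r.sense();print(s)
for n in("side","top"):
    c=r.capture(n)
    np.savez(f"{n}0.npz",**{k:np.array(v) for k,v in c.items()})
    cv2.imwrite(f"pics/{n}0.png",c["image"][:,:,::-1])
    print(n,c["fov_y"],c["cx"],c["cy"],c["distortion"],c["R"],c["t"])
    for q in("blue_chest","blue_knob","orange_knob","blue_barrel"):
        print(q,[(d["score"],d["rect"]) for d in r.find_in(n,q)][:4])
E
```

```text
{'clock': 0.0, 'qpos': array([-7.10827922e+01,  2.81654888e+01,  8.93506865e+01,  5.71416464e-04,
        6.25495638e+01, -6.05158038e+00]), 'qvel': array([-0.04426677,  0.07593304, -0.02562932, -0.10567618, -0.06890677,
        0.01483363]), 'joint_efforts': array([ 2.39271096e-03, -6.18436360e+01, -2.61596847e+01, -6.82770883e-05,
        3.91926704e-03, -4.48791161e-05]), 'tcp_pos': array([ 263.79042308, -566.44075385,  303.3097749 ]), 'eef_rot': array([-9.00653194e+01,  7.43442241e-03, -1.55031480e+02]), 'wrist_force': array([0.10215173, 0.29818794, 0.03981934]), 'moment': array([-0.01042311,  0.03799064, -0.05238732]), 'grip_width': 1.005120293116595}
side 48.54421347715775 323.61719535805173 206.6247347489555 [-0.0737737  0.         0.         0.         0.       ] [[-0.39443443 -0.91877274 -0.01667728]
 [-0.49405636  0.22733383 -0.83918272]
 [ 0.77480952 -0.32276305 -0.54359381]] [181.50710402 323.07291598 810.77384699]
blue_chest [(0.64, [250.0, 218.2, 82.2, 57.7])]
blue_knob [(0.47, [220.8, 205.4, 6.9, 11.6])]
orange_knob []
blue_barrel [(0.84, [251.2, 218.8, 79.4, 56.7])]
top 55.97862967275853 312.97690350535083 194.09781870517625 [-0.04950087  0.          0.          0.          0.        ] [[-3.22288502e-04 -9.99875780e-01 -1.57581636e-02]
 [-9.98768321e-01  1.10370708e-03 -4.96046655e-02]
 [ 4.96158960e-02  1.57227676e-02 -9.98644610e-01]] [-25.30400955 529.16276351 912.49305904]
blue_chest [(0.83, [236.7, 160.9, 83.9, 55.7])]
blue_knob [(0.49, [198.9, 164.2, 9.1, 21.9])]
orange_knob [(0.46, [396.7, 213.8, 7.6, 21.5])]
blue_barrel [(0.78, [234.9, 164.8, 89.7, 63.8]), (0.6, [397.7, 216.1, 4.8, 20.2])]
```

View pics/side0.png

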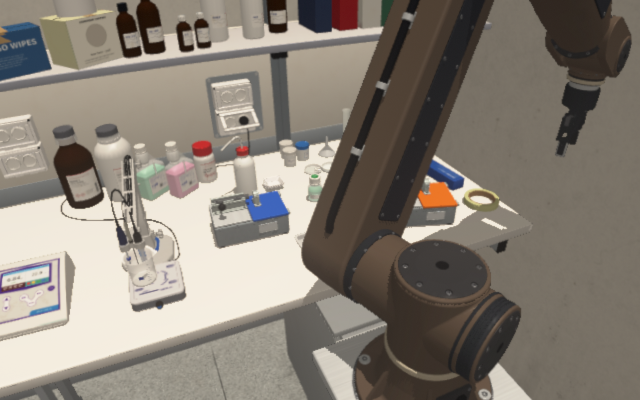

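View pics/top0.png

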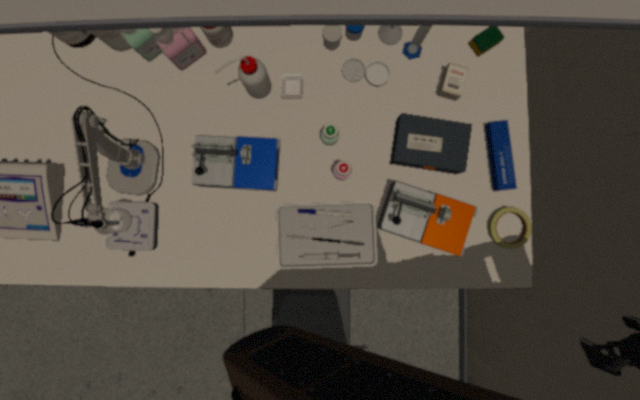

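```bash
python3 - <<'E'
import cv2,numpy as np
for n,(x0,x1,y0,y1) in {"side":(180,300,160,250),"top":(180,290,110,200)}.items():
    c=np.load(n+"0.npz");im=c["image"][y0:y1,x0:x1,::-1]
    cv2.imwrite(f"pics/{n}0z.png",cv2.resize(im,None,fx=6.5,fy=6.5,interpolation=cv2.INTER_CUBIC))
E
```

```text
(no output)
```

View pics/side0z.png

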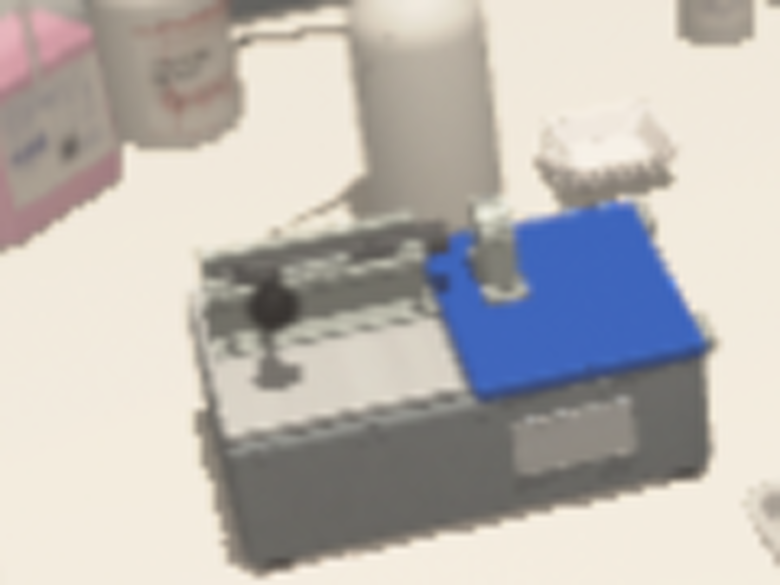

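View pics/top0z.png

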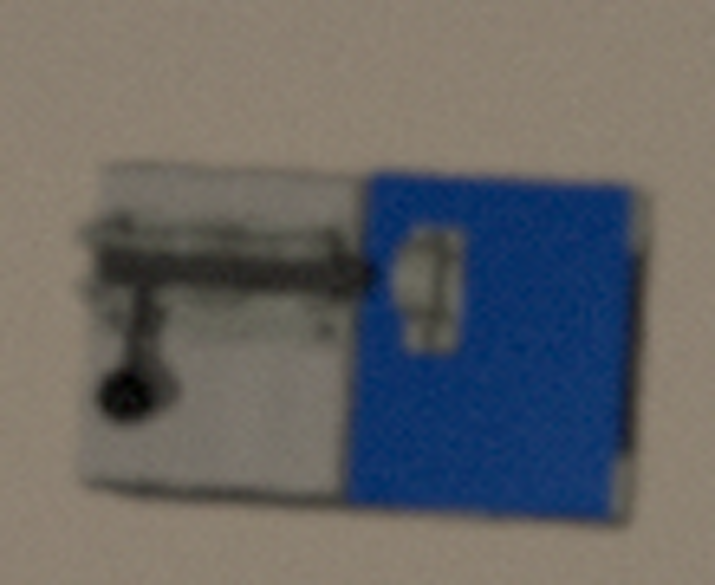

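The knob shows at about (199.1,170.3) in top and (221.4,206.0) in side. The handle is down at the chest's +y end, and the lid is towards image right (-y). I'll triangulate the knob and fit the chest pose.

```bash
cat > h.py <<'E'
import numpy as np,cv2
from scipy.optimize import least_squares
class Cam:
    def __init__(s,c):
        f=200/np.tan(np.radians(float(c["fov_y"])/2))
        s.K=np.array([[f,0,float(c["cx"])],[0,f,float(c["cy"])],[0,0,1]]);s.d=np.array(c["distortion"]);s.R=np.array(c["R"]);s.t=np.array(c["t"])
    def proj(s,X):
        return cv2.projectPoints(np.atleast_2d(X).astype(float),cv2.Rodrigues(s.R)[0],s.t,s.K,s.d)[0][:,0]
    def atz(s,uv,z):
        u=cv2.undistortPoints(np.array([[uv]],float),s.K,s.d)[0,0]
        ray=s.R.T@np.array([*u,1]);c=-s.R.T@s.t
        return c+ray*(z-c[2])/ray[2]
def tri(pts):
    f=lambda X:np.concatenate([c.proj(X)[0]-p for c,p in pts])
    q=least_squares(f,[600,100,80.]);return q.x,q.fun
def chest2w(p,P):
    a=p[2];P=np.atleast_2d(P)
    return np.c_[p[0]+P[:,0]*np.cos(a)-P[:,1]*np.sin(a),p[1]+P[:,0]*np.sin(a)+P[:,1]*np.cos(a),P[:,2]]
E
python3 - <<'E'
from h import *
S=Cam(np.load("side0.npz"));T=Cam(np.load("top0.npz"))
z=lambda p,o:(np.array(p)+.5)/6.5-.5+np.array(o)
k=tri([(S,z((272,302),(180,160))),(T,z((127,395),(180,110)))])
print("knob",k)
# corners
tp=[((60,98,70),(105,165)),((-60,98,70),(85,487)),((60,-98,71),(650,190)),((-60,-98,71),(627,525))]
sp=[((-60,98,70),(232,445)),((-60,-98,71),(712,345)),((60,-98,71),(638,205)),((-60,98,0),(245,572)),((-60,-98,0),(700,475))]
def f(p,full=False):
    out=[]
    for cam,L,o in((T,tp,(180,110)),(S,sp,(180,160))):
        X=chest2w(p,[a for a,b in L])+[0,0,p[3] if len(p)>3 else 0]
        out.append((cam.proj(X)-np.array([z(b,o) for a,b in L])).ravel())
    return np.concatenate(out)
for p0 in ([600,100,0.],[600,100,0.,0]):
    q=least_squares(f,p0,loss="soft_l1");print(q.x,np.degrees(q.x[2]),np.round(q.fun,1))
p=q.x
for y in(70,):
    print("pred knob",chest2w(p,[-30,y,107]))
ka=k[0][:2]-p[:2];a=p[2];print("knob in chest",np.array([[np.cos(a),np.sin(a)],[-np.sin(a),np.cos(a)]])@ka,k[0][2])
for n,C,pt in(("side",S,(221,206)),("top",T,(199,170))):
    d=np.load(n+"0.npz")["range_z"][pt[1]-2:pt[1]+3,pt[0]-2:pt[0]+3];print(n,d, (C.R@k[0]+C.t)[2])
E
```

```text
knob (array([578.40730271, 228.80560569, 107.67340457]), array([ 0.75760647,  0.18025723, -0.62833925, -0.23224561]))
[ 6.01910121e+02  1.56342382e+02 -6.90287445e-02] -3.9550557228327228 [-0.3 -1.1 -1.7  0.1 -1.4  0.1 -1.7 -0.1  0.1 -0.9  0.9 -1.   0.9 -1.3
  2.1  1.4  4.3  0.8]
[ 6.02635248e+02  1.56508874e+02 -6.77534080e-02 -2.47408137e+00] -3.8819843245380956 [-0.1 -1.2 -1.4 -0.1 -1.4 -0.  -1.6 -0.4  0.1 -0.2  0.8 -0.4  0.8 -0.6
  2.2  2.   4.2  1.3]
pred knob [[577.44319079 228.37931477 107.        ]]
knob in chest [-29.06696069  70.49058475] 107.67340456573474
side [[1124.3723 1118.8634 1117.0687 1114.4596 1116.6401]
 [1119.242  1116.73   1116.9447 1117.67   1116.5873]
 [1119.0851 1116.4185 1114.0111 1114.6381 1116.6229]
 [1116.7345 1120.0858 1114.7806 1114.0311 1115.8495]
 [1120.847  1120.8246 1118.6024 1116.926  1119.867 ]] 1126.5487407024634
top [[828.5169  827.2548  831.6919  830.5017  831.3715 ]
 [827.0885  825.67017 829.23663 829.8353  827.3007 ]
 [826.9636  826.17737 827.8604  828.8058  829.1447 ]
 [825.59064 827.74146 825.62695 826.1578  829.9922 ]
 [829.2187  830.56445 827.73926 831.07074 827.31476]] 837.2612478622043
```

Emit:
move_arm(
  deltas=[
    {"tx": -14, "tz": -14, "claw": 0.1},
    {"tx": -28, "tz": -27},
    {"tx": -29, "tz": -28},
    {"tx": -29, "tz": -28},
    {"tx": -29, "tz": -28},
    {"tx": -29, "tz": -28},
    {"tx": -29, "tz": -28},
    {"tx": -29, "tz": -28},
    {"tx": -29, "tz": -28},
    {"tx": -29, "tz": -28},
    {"tx": -29, "tz": -28},
    {"tx": -29, "tz": -28},
    {"tx": -29, "tz": -28},
    {"tx": -29, "tz": -28},
    {"tx": -29, "tz": -28},
    {"tx": -29, "tz": -27},
    {"tx": -29, "tz": -27},
    {"tx": -29, "tz": -27},
    {"tx": -29, "tz": -26},
    {"tx": -28, "tz": -26},
  ],
)

```text
schema error: expected keys tx, ty, tz, spin, claw
```

```bash
python3 - <<'E'
from cell import r
s=r.sense();print(s,r.grasp_offset)
E
```

```text
{'clock': 0.5, 'qpos': array([-7.10823083e+01,  2.81271152e+01,  8.93206482e+01,  3.05130996e-04,
        6.25500278e+01, -6.04994519e+00]), 'qvel': array([-0.02422159, -0.06205734,  0.03508239,  0.09308965, -0.07789363,
       -0.00730254]), 'joint_efforts': array([-1.29953736e-03, -6.17849851e+01, -2.61696643e+01, -1.10615870e-04,
        6.25976845e-04,  1.80804500e-05]), 'tcp_pos': array([ 263.84057434, -566.5732255 ,  303.90665988]), 'eef_rot': array([-8.99977750e+01,  3.64799242e-05, -1.55032504e+02]), 'wrist_force': array([-0.34198858, -0.12319612, -0.76805659]), 'moment': array([-0.01566955,  0.03042355,  0.02321306]), 'grip_width': 0.9945799087846974} 53.900000000000006
```

Emit:
move_arm(
  deltas=[
    {"tx": -14, "ty": 0, "tz": -14, "spin": 0, "claw": 0.1},
    {"tx": -28, "ty": 0, "tz": -27, "spin": 0, "claw": 0.1},
    {"tx": -29, "ty": 0, "tz": -28, "spin": 0, "claw": 0.1},
    {"tx": -29, "ty": 0, "tz": -28, "spin": 0, "claw": 0.1},
    {"tx": -29, "ty": 0, "tz": -28, "spin": 0, "claw": 0.1},
    {"tx": -29, "ty": 0, "tz": -28, "spin": 0, "claw": 0.1},
    {"tx": -29, "ty": 0, "tz": -28, "spin": 0, "claw": 0.1},
    {"tx": -29, "ty": 0, "tz": -28, "spin": 0, "claw": 0.1},
    {"tx": -29, "ty": 0, "tz": -28, "spin": 0, "claw": 0.1},
    {"tx": -29, "ty": 0, "tz": -28, "spin": 0, "claw": 0.1},
    {"tx": -29, "ty": 0, "tz": -28, "spin": 0, "claw": 0.1},
    {"tx": -29, "ty": 0, "tz": -28, "spin": 0, "claw": 0.1},
    {"tx": -29, "ty": 0, "tz": -28, "spin": 0, "claw": 0.1},
    {"tx": -29, "ty": 0, "tz": -28, "spin": 0, "claw": 0.1},
    {"tx": -29, "ty": 0, "tz": -28, "spin": 0, "claw": 0.1},
    {"tx": -29, "ty": 0, "tz": -27, "spin": 0, "claw": 0.1},
    {"tx": -29, "ty": 0, "tz": -27, "spin": 0, "claw": 0.1},
    {"tx": -29, "ty": 0, "tz": -27, "spin": 0, "claw": 0.1},
    {"tx": -29, "ty": 0, "tz": -26, "spin": 0, "claw": 0.1},
    {"tx": -28, "ty": 0, "tz": -26, "spin": 0, "claw": 0.1},
  ],
)

```text
clock: 2.17
tcp_pos: [547.6, 161.0, 304.0]
eef_rot: [-90.0, 0.0, -155.0]
wrist_force: [-0.4, -2.0, 0.6]
grip_width: 0.544
```

Emit:
move_arm(
  deltas=[
    {"tx": 0, "ty": 0, "tz": 0, "spin": 5.8, "claw": 0.1},
    {"tx": 0, "ty": 0, "tz": 0, "spin": 5.8, "claw": 0.1},
    {"tx": 0, "ty": 0, "tz": 0, "spin": 5.8, "claw": 0.1},
    {"tx": 0, "ty": 0, "tz": 0, "spin": 5.8, "claw": 0.1},
    {"tx": 0, "ty": 0, "tz": 0, "spin": 5.8, "claw": 0.1},
    {"tx": 0, "ty": 0, "tz": 0, "spin": 0, "claw": 0.1},
    {"tx": 0, "ty": 0, "tz": 0, "spin": 0, "claw": 0.1},
  ],
)

```text
clock: 2.75
tcp_pos: [547.1, 158.8, 303.9]
eef_rot: [-90.0, 0.0, 176.1]
wrist_force: [0.3, 1.0, -0.4]
grip_width: 0.549
```

Emit:
move_arm(
  deltas=[
    {"tx": -8, "ty": 15, "tz": -20, "spin": 0, "claw": 0.1},
    {"tx": -9, "ty": 25, "tz": -26, "spin": 0, "claw": 0.1},
    {"tx": -9, "ty": 25, "tz": -26, "spin": 0, "claw": 0.1},
    {"tx": 0, "ty": 10, "tz": 0, "spin": 0, "claw": 0.1},
    {"tx": 0, "ty": 0, "tz": 0, "spin": 0, "claw": 0.1},
    {"tx": 0, "ty": 0, "tz": 0, "spin": 0, "claw": 0.1},
  ],
)

```text
clock: 3.25
tcp_pos: [577.9, 228.6, 228.7]
eef_rot: [-90.0, -0.1, 176.1]
wrist_force: [0.2, -0.2, -0.1]
grip_width: 0.551
```

```bash
python3 - <<'E'
from cell import r
import cv2,numpy as np
for n,(x0,x1,y0,y1) in {"side":(160,310,100,250),"top":(140,290,90,220)}.items():
    c=r.capture(n);np.savez(f"{n}1.npz",**{k:np.array(v) for k,v in c.items()})
    cv2.imwrite(f"pics/{n}1z.png",cv2.resize(c["image"][y0:y1,x0:x1,::-1],None,fx=4,fy=4,interpolation=cv2.INTER_CUBIC))
print(r.sense()["tcp_pos"])
E
```

```text
[578.30137121 228.18147275 230.11724156]
```

View pics/side1z.png

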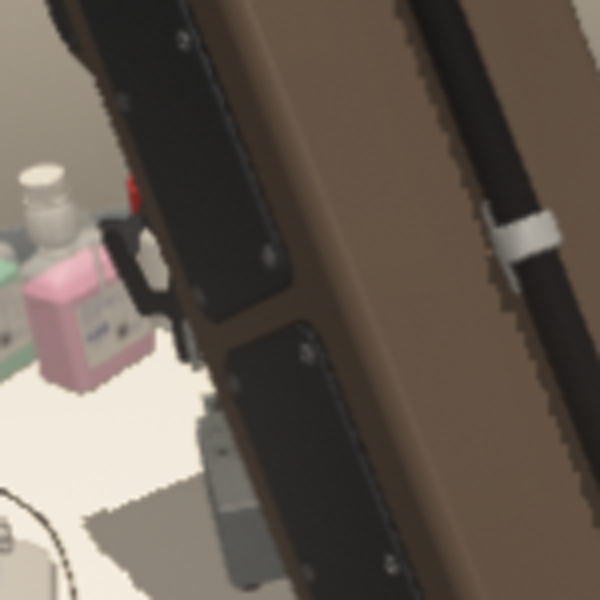

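View pics/top1z.png

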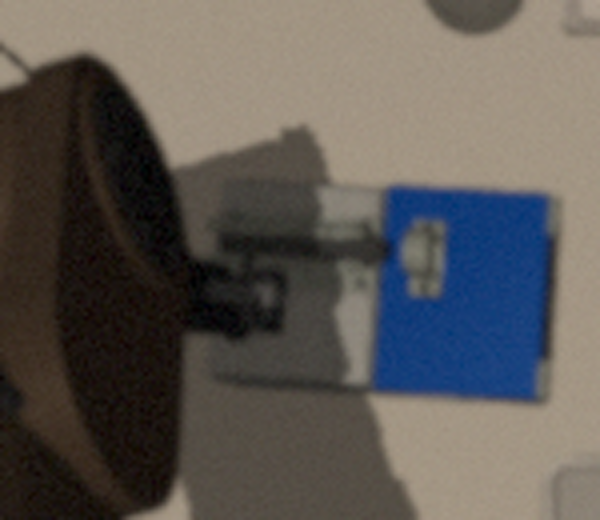

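The arm hides the knob in the side view. In the top view the right finger is at about (267,300) of the zoom, over the deck, clear of the barrel and level with the knob. I'll descend onto the knob.

Emit:
move_arm(
  deltas=[
    {"tx": 0, "ty": 15, "tz": 0, "spin": 0, "claw": 0.1},
    {"tx": 0, "ty": 20, "tz": 0, "spin": 0, "claw": 0.1},
    {"tx": 0, "ty": 15, "tz": 0, "spin": 0, "claw": 0.1},
    {"tx": 0, "ty": 10, "tz": 0, "spin": 0, "claw": 0.1},
    {"tx": 0, "ty": 7, "tz": 0, "spin": 0, "claw": 0.1},
    {"tx": 0, "ty": 0, "tz": 0, "spin": 0, "claw": 0.1},
    {"tx": 0, "ty": 0, "tz": 0, "spin": 0, "claw": 0.1},
  ],
)

```text
clock: 3.93
tcp_pos: [578.4, 228.6, 162.6]
eef_rot: [-90.0, 0.0, 176.0]
wrist_force: [-0.2, -0.3, 0.6]
grip_width: 0.548
```

Emit:
move_arm(
  deltas=[
    {"tx": 0, "ty": 0, "tz": 0, "spin": 0, "claw": -0.3},
    {"tx": 0, "ty": 0, "tz": 0, "spin": 0, "claw": -0.4},
    {"tx": 0, "ty": 0, "tz": 0, "spin": 0, "claw": -0.4},
    {"tx": 0, "ty": 0, "tz": 0, "spin": 0, "claw": -0.4},
  ],
)

```text
clock: 4.27
tcp_pos: [578.2, 228.8, 162.4]
eef_rot: [-90.0, 0.0, 176.0]
wrist_force: [0.4, 0.5, -0.4]
grip_width: 0.301
```

Emit:
move_arm(
  deltas=[
    {"tx": 0, "ty": 0, "tz": 0, "spin": 0, "claw": -1},
    {"tx": 0, "ty": 0, "tz": 0, "spin": 0, "claw": -1},
    {"tx": 0, "ty": 0, "tz": 0, "spin": 0, "claw": -1},
    {"tx": 0, "ty": 0, "tz": 0, "spin": 0, "claw": -1},
  ],
)

```text
clock: 4.6
tcp_pos: [578.2, 228.8, 162.2]
eef_rot: [-90.0, 0.0, 176.0]
wrist_force: [-1.6, 0.1, 5.2]
grip_width: 0.191
```

Emit:
move_arm(
  deltas=[
    {"tx": 0, "ty": 0, "tz": 0, "spin": 0, "claw": -1},
    {"tx": 0, "ty": 0, "tz": 0, "spin": 0, "claw": -1},
  ],
)

```text
clock: 4.77
tcp_pos: [578.2, 228.8, 162.2]
eef_rot: [-90.0, 0.0, 176.0]
wrist_force: [-2.3, -0.1, 6.2]
grip_width: 0.195
```

```bash
python3 - <<'E'
from cell import r
import cv2,numpy as np
for n,(x0,x1,y0,y1) in {"side":(190,270,150,240),"top":(170,250,120,200)}.items():
    c=r.capture(n);np.savez(f"{n}2.npz",**{k:np.array(v) for k,v in c.items()})
    cv2.imwrite(f"pics/{n}2z.png",cv2.resize(c["image"][y0:y1,x0:x1,::-1],None,fx=6.5,fy=6.5,interpolation=cv2.INTER_CUBIC))
s=r.sense();print(s["tcp_pos"],s["wrist_force"],s["moment"],s["grip_width"])
E
```

```text
[578.15873784 228.83574173 162.15857934] [-0.89378373  0.74337293  5.09016327] [-0.01057608  0.22405657  0.01252363] 0.19493450906578663
```

View pics/side2z.png

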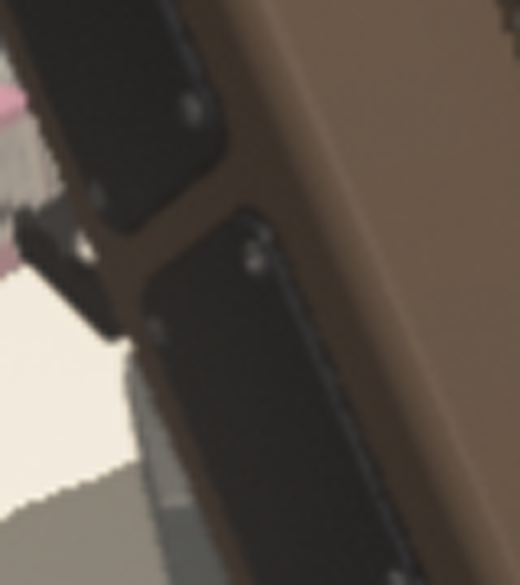

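View pics/top2z.png

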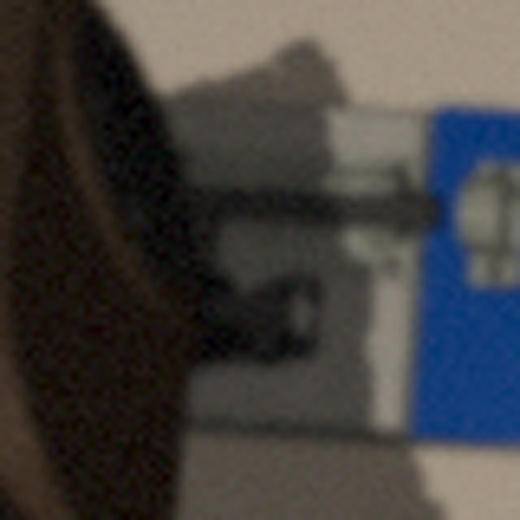

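The grip is steady at 0.195 with about 5 N on the wrist. Next is a gentle lift along the arc for the first 20°, then I'll check the force.

Emit:
move_arm(
  deltas=[
    {"tx": -1.3, "ty": -4.2, "tz": 0, "spin": 0, "claw": -1},
    {"tx": -1.7, "ty": -4.0, "tz": 0, "spin": 0, "claw": -1},
    {"tx": -2.0, "ty": -3.9, "tz": 0, "spin": 0, "claw": -1},
    {"tx": -2.3, "ty": -3.7, "tz": 0, "spin": 0, "claw": -1},
    {"tx": 0, "ty": 0, "tz": 0, "spin": 0, "claw": -1},
    {"tx": 0, "ty": 0, "tz": 0, "spin": 0, "claw": -1},
  ],
)

```text
clock: 5.37
tcp_pos: [585.0, 228.3, 177.8]
eef_rot: [-90.0, -0.1, 175.9]
wrist_force: [-5.5, 0.9, -0.5]
grip_width: 0.191
```

Emit:
move_arm(
  deltas=[
    {"tx": -2.7, "ty": -3.5, "tz": 0, "spin": 0, "claw": -1},
    {"tx": -2.9, "ty": -3.2, "tz": 0, "spin": 0, "claw": -1},
    {"tx": -3.2, "ty": -2.9, "tz": 0, "spin": 0, "claw": -1},
    {"tx": -3.5, "ty": -2.7, "tz": 0, "spin": 0, "claw": -1},
    {"tx": -3.7, "ty": -2.3, "tz": 0, "spin": 0, "claw": -1},
    {"tx": -3.9, "ty": -2.0, "tz": 0, "spin": 0, "claw": -1},
    {"tx": -5.6, "ty": -2.3, "tz": 0, "spin": 0, "claw": -1},
    {"tx": 0, "ty": 0, "tz": 0, "spin": 0, "claw": -1},
    {"tx": 0, "ty": 0, "tz": 0, "spin": 0, "claw": -1},
  ],
)

```text
clock: 6.12
tcp_pos: [611.1, 226.4, 196.7]
eef_rot: [-90.0, 0.0, 176.0]
wrist_force: [0.1, 0.4, 0.4]
grip_width: 0.002
```

```bash
python3 - <<'E'
from cell import r
import cv2,numpy as np
for n,(x0,x1,y0,y1) in {"side":(190,270,150,240),"top":(170,250,120,200)}.items():
    c=r.capture(n)
    cv2.imwrite(f"pics/{n}3z.png",cv2.resize(c["image"][y0:y1,x0:x1,::-1],None,fx=6.5,fy=6.5,interpolation=cv2.INTER_CUBIC))
s=r.sense();print(s["tcp_pos"],s["wrist_force"],s["moment"],s["grip_width"])
E
```

```text
[610.65767429 226.44802175 196.42451423] [ 0.75419313  0.58925301 -0.24469041] [-0.03172567  0.00284628  0.04098122] -0.0007442819282773068
```

View pics/top3z.png

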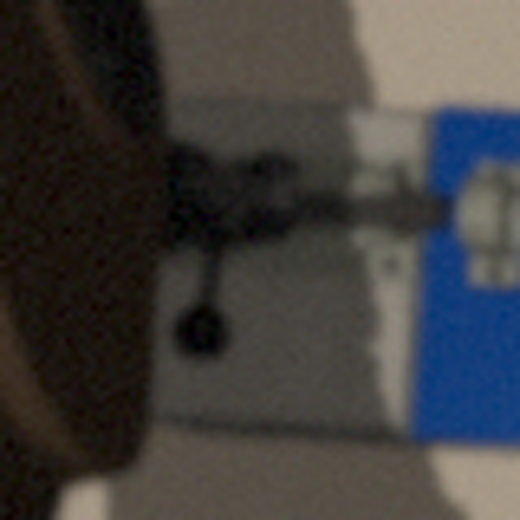

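The handle slipped out of the grip. The gripper is now fully shut, and the knob is back down in its start notch at about (200.3,170.3) in top. Before retrying, I'll overlay the expected gripper and chest geometry on the pictures to see why.

```bash
python3 - <<'E'
from h import *
T=Cam(np.load("top2.npz"));d=np.load("top2.npz");S=Cam(d) 
def cloud(n):
    d=np.load(n);C=Cam(d);z=d["range_z"];v,u=np.nonzero(z>0)
    p=cv2.undistortPoints(np.c_[u,v].astype(float)[:,None],C.K,C.d)[:,0];zz=z[v,u]
    X=(np.c_[p*zz[:,None],zz]-C.t)@C.R
    return X,u,v
# fingers at grasp: points z in 95..150 near knob
X,u,v=cloud("top2.npz")
m=(abs(X[:,0]-578)<40)&(X[:,1]>185)&(X[:,1]<230)&(X[:,2]>85)
P=X[m]
for a,b in((85,100),(100,115),(115,130),(130,160),(160,200)):
    q=P[(P[:,2]>a)&(P[:,2]<b)]
    if len(q):print(a,b,len(q),np.percentile(q[:,0],[2,50,98]).round(1),np.percentile(q[:,1],[2,50,98]).round(1))
X,u,v=cloud("side2.npz")
m=(abs(X[:,0]-578)<40)&(X[:,1]>210)&(X[:,1]<275)&(X[:,2]>75)&(X[:,2]<200)
P=X[m]
for a in range(75,200,8):
    q=P[(P[:,2]>a)&(P[:,2]<a+8)]
    if len(q):print("side",a,len(q),np.percentile(q[:,0],[2,50,98]).round(1),np.percentile(q[:,1],[2,50,98]).round(1))
c=d["image"][120:200,170:250,::-1];c=cv2.resize(c.copy(),None,fx=6.5,fy=6.5)
p=[602.3,156.4,-.0685]
def dot(W,col):
    for q in T.proj(W):
        w=((q-[170,120]+.5)*6.5-.5).astype(int);cv2.circle(c,tuple(map(int,w)),4,col,1)
dot([[578.2,228.8,108]],(0,0,255))
# pad corners: half-width 11 along x, offset 10..24 along y
for z in(89,130):
  for o in(-10,-24):
    dot(chest2w([578.2,228.8,-.068],[[-11,o,z],[11,o,z]]),(0,255,255) if z==89 else (0,255,0))
dot(chest2w(p,[[5,2,94],[31,2,94],[18,2,107],[18,91,107]]),(255,255,0))
dot(chest2w(p,[[6,-36,107],[6,-22,107],[-60,0,70],[60,0,70],[-60,98,70]]),(255,0,255))
cv2.imwrite("pics/ov2.png",c)
E
```

```text
85 100 38 [598.1 613.9 617.4] [185.7 200.7 227.5]
100 115 45 [564.8 611.2 618. ] [188.8 212.8 225.4]
115 130 2 [568.3 568.5 568.6] [205.7 207.2 208.7]
130 160 43 [561.2 566.3 585. ] [189.5 199.9 209.3]
160 200 16 [560.3 570.4 587.5] [185.1 188.  207.6]
side 75 1 [599.1 599.1 599.1] [250.3 250.3 250.3]
side 131 3 [568.2 569.6 570. ] [262.7 265.  267.4]
side 139 16 [564.6 567.8 571.4] [261.6 266.2 272.6]
side 147 18 [566.4 568.6 588.6] [263.3 267.5 274.1]
side 155 17 [565.3 571.9 595.4] [265.2 268.7 274.2]
side 163 9 [565.1 574.5 583.6] [269.  272.4 274.7]
side 171 5 [571.1 576.5 577.9] [269.6 271.9 273.6]
side 179 8 [569.8 577.2 580.6] [270.9 273.  274.8]
side 187 5 [574.  577.3 578.8] [270.3 271.9 274.1]
side 195 3 [576.7 581.6 584. ] [272.6 273.5 274.7]
```

View pics/ov2.png

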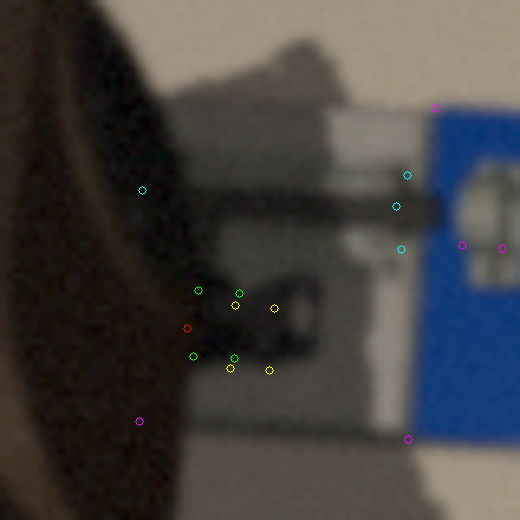

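```bash
python3 - <<'E'
from h import *
d=np.load("side1.npz");S=Cam(d);T=Cam(np.load("top1.npz"))
for z in(157,163,170,180,190):
    print(z,[S.proj(chest2w([578.3,228.2,-.068],[[x,o,z]]))[0].round(1) for x,o in((-11,24),(11,24),(0,30),(0,38))])
c=cv2.resize(d["image"][140:200,180:225,::-1],None,fx=10,fy=10,interpolation=cv2.INTER_CUBIC);cv2.imwrite("pics/s1zz.png",c)
z=d["range_z"];np.set_printoptions(linewidth=250)
for v in range(178,194): print(v,z[v,200:216].astype(int))
E
```

```text
157 [array([210.5, 193.5]), array([209.4, 189.2]), array([207.6, 191.8]), array([204.3, 192.4])]
163 [array([210.2, 191.4]), array([209.1, 187.1]), array([207.2, 189.7]), array([203.9, 190.3])]
170 [array([209.7, 188.9]), array([208.6, 184.7]), array([206.7, 187.3]), array([203.5, 187.9])]
180 [array([209.1, 185.4]), array([208. , 181.2]), array([206.1, 183.7]), array([202.8, 184.3])]
190 [array([208.5, 181.8]), array([207.4, 177.7]), array([205.4, 180.2]), array([202.1, 180.8])]
178 [1061 1060 1055 1058 1052 1054  593  588  585  585  579  571  567  564  562  559]
179 [1438 1435 1059 1057 1059 1061 1058  591  587  585  581  578  569  566  565  566]
180 [1439 1437 1433 1062 1065 1061 1059  594  591  583  581  581  576  573  570  570]
181 [1440 1438 1433 1063 1067 1069 1064 1063  590  588  586  582  578  574  572  568]
182 [1450 1440 1435 1063 1065 1068 1061 1066  593  590  585  582  580  578  573  570]
183 [1445 1444 1439 1066 1068 1067 1068 1064  594  591  587  584  582  577  576  571]
184 [1436 1434 1437 1079 1074 1068 1067 1067 1069  592  588  585  583  579  575  574]
185 [1431 1431 1427 1435 1071 1069 1072 1068 1072  592  591  587  583  580  577  575]
186 [1426 1430 1429 1424 1072 1071 1076 1069 1071 1073  592  587  583  582  579  576]
187 [1424 1423 1422 1429 1072 1072 1072 1073 1073 1071  593  589  588  584  580  577]
188 [1415 1416 1423 1414 1072 1076 1072 1074 1076 1073  595  591  587  585  582  577]
189 [1414 1411 1403 1413 1409 1077 1080 1081 1075 1072 1406  590  591  586  582  581]
190 [1410 1406 1409 1408 1404 1076 1075 1076 1075 1077 1077  595  592  589  583  580]
191 [1401 1403 1404 1404 1402 1400 1396 1401 1076 1079 1079 1399  593  589  586  581]
192 [1395 1399 1397 1400 1397 1398 1394 1394 1079 1078 1084 1389  594  590  586  584]
193 [1391 1388 1395 1389 1388 1393 1390 1388 1391 1389 1391 1393  593  592  588  586]
```

View pics/s1zz.png

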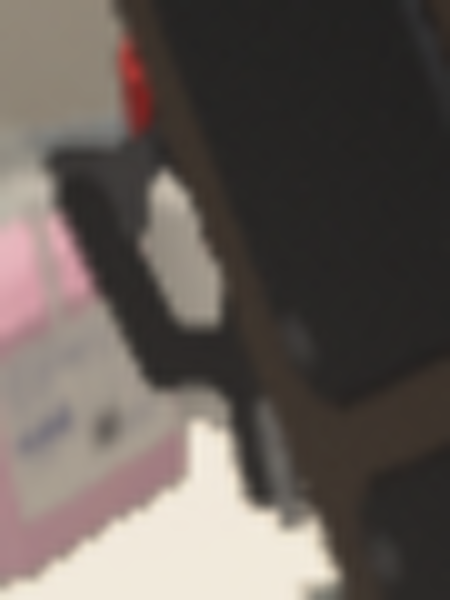

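The fingertips and pads are where expected, so the first grasp was geometrically sound. I'll back out upward, reopen, re-measure the knob, then grasp a little deeper and lift in smaller, checked steps.

Emit:
move_arm(
  deltas=[
    {"tx": 0, "ty": -12, "tz": 0, "spin": 0, "claw": -1},
    {"tx": 6, "ty": -10, "tz": 0, "spin": 0, "claw": 0},
    {"tx": 14, "ty": 0, "tz": 0, "spin": 0, "claw": 0.1},
    {"tx": 12, "ty": 0, "tz": 0, "spin": 0, "claw": 0.1},
    {"tx": 0, "ty": 0, "tz": 0, "spin": 0, "claw": 0.1},
    {"tx": 0, "ty": 0, "tz": 0, "spin": 0, "claw": 0.1},
  ],
)

```text
clock: 6.72
tcp_pos: [578.8, 229.0, 219.9]
eef_rot: [-90.0, 0.1, 176.0]
wrist_force: [0.7, 0.5, -0.1]
grip_width: 0.548
```

```bash
python3 - <<'E'
from cell import r
from h import *
for n,(x0,x1,y0,y1) in {"top":(170,250,120,200)}.items():
    c=r.capture(n);np.savez(f"{n}4.npz",**{k:np.array(v) for k,v in c.items()})
    cv2.imwrite(f"pics/{n}4z.png",cv2.resize(c["image"][y0:y1,x0:x1,::-1],None,fx=6.5,fy=6.5,interpolation=cv2.INTER_CUBIC))
T=Cam(c)
for p in((199.1,170.3),(200.3,170.3)): print(T.atz(p,107))
s=r.sense();print(s["tcp_pos"],s["clock"],s["grip_width"])
E
```

```text
[578.06055704 227.62584014 107.        ]
[578.04960312 224.90320258 107.        ]
[579.2129489  228.89393598 219.58010972] 6.7667 0.5464628684879214
```

View pics/top4z.png

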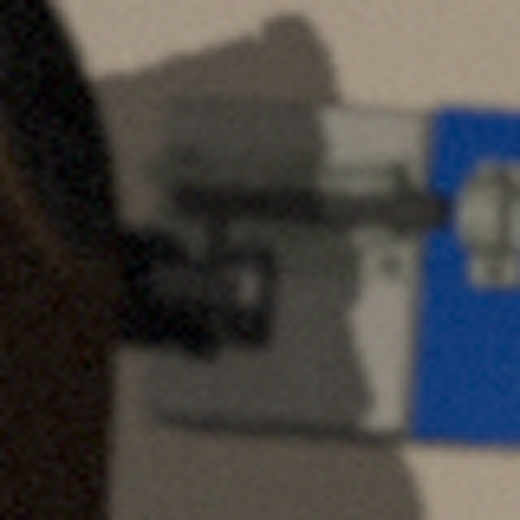

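The rod sits at zoom x≈215, and the knob is about 2.7 mm further towards -y, still inside the start notch. Descending again, slightly deeper.

Emit:
move_arm(
  deltas=[
    {"tx": 1, "ty": 14, "tz": 2.5, "spin": 0, "claw": 0.1},
    {"tx": 0, "ty": 18, "tz": 0, "spin": 0, "claw": 0.1},
    {"tx": 0, "ty": 16, "tz": 0, "spin": 0, "claw": 0.1},
    {"tx": 0, "ty": 10, "tz": 0, "spin": 0, "claw": 0.1},
    {"tx": 0, "ty": 4, "tz": 0, "spin": 0, "claw": -0.3},
    {"tx": 0, "ty": 0, "tz": 0, "spin": 0, "claw": -0.4},
    {"tx": 0, "ty": 0, "tz": 0, "spin": 0, "claw": -0.4},
    {"tx": 0, "ty": 0, "tz": 0, "spin": 0, "claw": -1},
    {"tx": 0, "ty": 0, "tz": 0, "spin": 0, "claw": -1},
    {"tx": 0, "ty": 0, "tz": 0, "spin": 0, "claw": -1},
    {"tx": 0, "ty": 0, "tz": 0, "spin": 0, "claw": -1},
  ],
)

```text
clock: 7.68
tcp_pos: [578.1, 226.4, 157.3]
eef_rot: [-90.0, 0.1, 176.0]
wrist_force: [1.5, -0.5, 4.1]
grip_width: 0.2
```

Emit:
move_arm(
  deltas=[
    {"tx": -1.3, "ty": -4.2, "tz": 0, "spin": 0, "claw": -1},
    {"tx": -1.7, "ty": -4.0, "tz": 0, "spin": 0, "claw": -1},
    {"tx": 0, "ty": 0, "tz": 0, "spin": 0, "claw": -1},
  ],
)

```text
clock: 7.93
tcp_pos: [580.8, 226.1, 165.2]
eef_rot: [-90.0, -0.0, 176.0]
wrist_force: [1.6, 0.8, -4.4]
grip_width: 0.189
```

Emit:
move_arm(
  deltas=[
    {"tx": -2.0, "ty": -3.9, "tz": 0, "spin": 0, "claw": -1},
    {"tx": -2.3, "ty": -3.7, "tz": 0, "spin": 0, "claw": -1},
    {"tx": 0, "ty": 0, "tz": 0, "spin": 0, "claw": -1},
  ],
)

```text
clock: 8.18
tcp_pos: [585.1, 225.9, 173.3]
eef_rot: [-90.0, -0.0, 176.0]
wrist_force: [-17.3, 1.4, 9.5]
grip_width: 0.193
```

```bash
python3 - <<'E'
from cell import r
from h import *
for n,(x0,x1,y0,y1) in {"side":(190,270,150,240),"top":(170,250,120,200)}.items():
    c=r.capture(n);np.savez(f"{n}5.npz",**{k:np.array(v) for k,v in c.items()})
    cv2.imwrite(f"pics/{n}5z.png",cv2.resize(c["image"][y0:y1,x0:x1,::-1],None,fx=6.5,fy=6.5,interpolation=cv2.INTER_CUBIC))
s=r.sense();print(s["tcp_pos"],s["clock"],s["grip_width"],s["wrist_force"],s["moment"])
E
```

```text
[584.17342387 225.9467133  172.90375487] 8.2833 0.19236045537628332 [-9.28778782  1.82598003  4.3731207 ] [ 0.4866644   1.43002315 -0.30646699]
```

View pics/top5z.png

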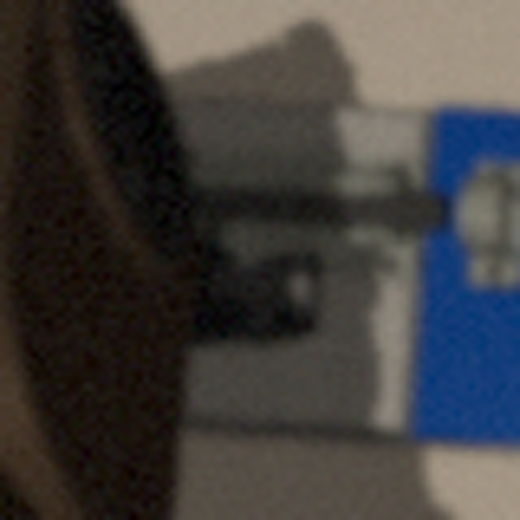

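The force (-9, 4 N) points radially outwards, so the path is running inside the handle's true circle. I'll relieve it and watch the response.

Emit:
move_arm(
  deltas=[
    {"tx": 1.5, "ty": -1.0, "tz": 0, "spin": 0, "claw": -1},
    {"tx": 0, "ty": 0, "tz": 0, "spin": 0, "claw": -1},
  ],
)

```text
clock: 8.45
tcp_pos: [584.1, 225.9, 173.8]
eef_rot: [-90.0, 0.1, 175.9]
wrist_force: [2.1, 0.8, -4.0]
grip_width: 0.195
```

Emit:
move_arm(
  deltas=[
    {"tx": -1.0, "ty": -2.0, "tz": 0, "spin": 0, "claw": -1},
    {"tx": 0, "ty": 0, "tz": 0, "spin": 0, "claw": -1},
  ],
)

```text
clock: 8.62
tcp_pos: [585.1, 225.8, 175.5]
eef_rot: [-90.0, 0.1, 175.9]
wrist_force: [4.2, 0.7, -6.7]
grip_width: 0.194
```

```bash
python3 - <<'E'
from cell import r
s=r.sense();print(s["tcp_pos"],s["clock"],s["grip_width"],s["wrist_force"],s["moment"])
E
```

```text
[585.13847556 225.79939349 175.54451843] 8.6167 0.19437175173809135 [ 4.1513705   0.67233736 -6.70518547] [ 0.36546674 -0.49636879 -0.29842993]
```

Emit:
move_arm(
  deltas=[
    {"tx": -3.2, "ty": -3.7, "tz": 0, "spin": 0, "claw": -1},
    {"tx": -3.5, "ty": -3.9, "tz": 0, "spin": 0, "claw": -1},
    {"tx": 0, "ty": 0, "tz": 0, "spin": 0, "claw": -1},
  ],
)

```text
clock: 8.87
tcp_pos: [591.0, 225.4, 184.2]
eef_rot: [-90.0, -0.1, 176.0]
wrist_force: [-8.3, 1.4, 6.9]
grip_width: 0.195
```

Emit:
move_arm(
  deltas=[
    {"tx": 0, "ty": 0, "tz": 0, "spin": 0, "claw": -1},
    {"tx": 0, "ty": 0, "tz": 0, "spin": 0, "claw": -1},
  ],
)

```text
clock: 9.03
tcp_pos: [590.5, 225.5, 183.9]
eef_rot: [-90.0, -0.1, 176.0]
wrist_force: [-6.6, 0.8, 5.0]
grip_width: 0.198
```

```bash
python3 - <<'E'
from cell import r
s=r.sense();print(s["tcp_pos"],s["clock"],s["grip_width"],s["wrist_force"],s["moment"])
from h import *
for n,(x0,x1,y0,y1) in {"side":(190,270,150,240),"top":(170,250,120,200)}.items():
    c=r.capture(n);np.savez(f"{n}6.npz",**{k:np.array(v) for k,v in c.items()})
    im=c["image"][y0:y1,x0:x1,::-1]
    im=np.clip(im.astype(float)*2.2,0,255).astype(np.uint8) if n=="top" else im
    cv2.imwrite(f"pics/{n}6z.png",cv2.resize(im,None,fx=6.5,fy=6.5,interpolation=cv2.INTER_CUBIC))
E
```

```text
[590.50663144 225.46404081 183.94213186] 9.0333 0.1981069415965642 [-6.56350366  0.79786911  5.0047467 ] [-0.03145443  1.136846    0.14266029]
```

View pics/top6z.png

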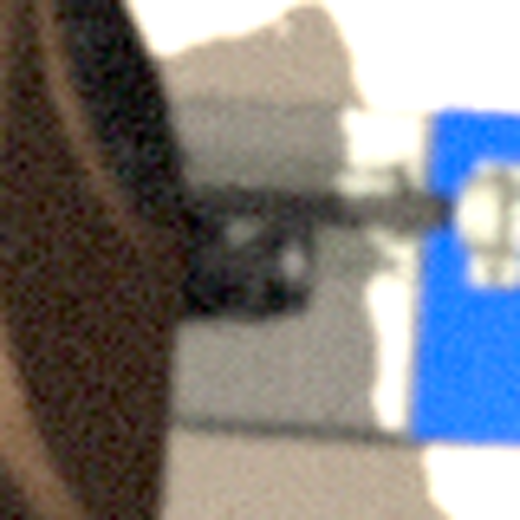

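Emit:
move_arm(
  deltas=[
    {"tx": -1.2, "ty": -2.5, "tz": 0, "spin": 0, "claw": -1},
    {"tx": -1.8, "ty": -2.2, "tz": 0, "spin": 0, "claw": -1},
    {"tx": 0, "ty": 0, "tz": 0, "spin": 0, "claw": -1},
  ],
)

```text
clock: 9.38
tcp_pos: [594.5, 225.2, 188.7]
eef_rot: [-90.0, 0.0, 176.0]
wrist_force: [-8.8, -0.7, 7.1]
grip_width: 0.194
```

Emit:
move_arm(
  deltas=[
    {"tx": -1.8, "ty": -2.0, "tz": 0, "spin": 0, "claw": -1},
    {"tx": -1.9, "ty": -1.9, "tz": 0, "spin": 0, "claw": -1},
    {"tx": 0, "ty": 0, "tz": 0, "spin": 0, "claw": -1},
  ],
)

```text
clock: 9.63
tcp_pos: [598.6, 224.9, 192.4]
eef_rot: [-90.0, 0.1, 176.0]
wrist_force: [-0.8, -3.2, 1.5]
grip_width: 0.192
```

Emit:
move_arm(
  deltas=[
    {"tx": -1.0, "ty": -0.6, "tz": 0, "spin": 0, "claw": -1},
    {"tx": -1.0, "ty": -0.6, "tz": 0, "spin": 0, "claw": -1},
    {"tx": 0, "ty": 0, "tz": 0, "spin": 0, "claw": -1},
  ],
)

```text
clock: 9.88
tcp_pos: [599.3, 224.9, 193.8]
eef_rot: [-90.0, -0.1, 175.9]
wrist_force: [-9.1, 0.1, 12.6]
grip_width: 0.192
```

```bash
python3 - <<'E'
from cell import r
s=r.sense();print(s["tcp_pos"],s["clock"],s["grip_width"],s["wrist_force"],s["moment"])
from h import *
c=r.capture("top");np.savez("top7.npz",**{k:np.array(v) for k,v in c.items()})
im=c["image"][120:200,170:250,::-1];im=np.clip(im.astype(float)*3,0,255).astype(np.uint8)
cv2.imwrite("pics/top7z.png",cv2.resize(im,None,fx=6.5,fy=6.5,interpolation=cv2.INTER_CUBIC))
E
```

```text
[599.28922433 224.92801319 193.75119267] 9.8833 0.19226534994782327 [-9.08834651  0.13732106 12.64457101] [ 0.25252048  1.58129444 -0.297331  ]
```

View pics/top7z.png

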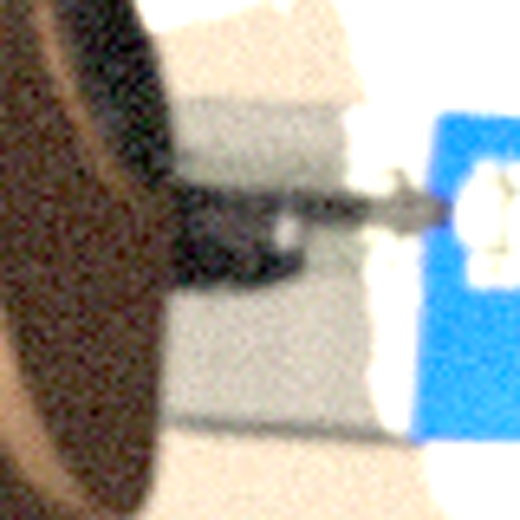

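The force direction (-9, 12.6) is radial at about 54°, and the handle should be at about 55°. The ball has slid a little towards the tips, so I'll continue with less rise to let it reseat deeper.

Emit:
move_arm(
  deltas=[
    {"tx": -1.5, "ty": -0.2, "tz": 0, "spin": 0, "claw": -1},
    {"tx": -1.5, "ty": -0.2, "tz": 0, "spin": 0, "claw": -1},
    {"tx": 0, "ty": 0, "tz": 0, "spin": 0, "claw": -1},
  ],
)

```text
clock: 10.18
tcp_pos: [602.6, 224.8, 194.4]
eef_rot: [-90.0, -0.0, 176.0]
wrist_force: [-8.2, 1.1, 12.2]
grip_width: 0.194
```

Emit:
move_arm(
  deltas=[
    {"tx": -1.5, "ty": -0.2, "tz": 0, "spin": 0, "claw": -1},
    {"tx": -1.5, "ty": -0.2, "tz": 0, "spin": 0, "claw": -1},
    {"tx": 0, "ty": 0, "tz": 0, "spin": 0, "claw": -1},
  ],
)

```text
clock: 10.43
tcp_pos: [605.9, 224.5, 194.7]
eef_rot: [-90.0, 0.1, 176.0]
wrist_force: [-3.4, 0.8, 6.9]
grip_width: 0.198
```

Emit:
move_arm(
  deltas=[
    {"tx": -1.5, "ty": -0.2, "tz": 0, "spin": 0, "claw": -1},
    {"tx": -1.5, "ty": -0.2, "tz": 0, "spin": 0, "claw": -1},
    {"tx": -1.5, "ty": -0.2, "tz": 0, "spin": 0, "claw": -1},
    {"tx": -1, "ty": 0, "tz": 0, "spin": 0, "claw": -1},
    {"tx": 0, "ty": 0, "tz": 0, "spin": 0, "claw": -1},
  ],
)

```text
clock: 10.85
tcp_pos: [612.0, 223.7, 193.7]
eef_rot: [-90.0, 0.0, 176.0]
wrist_force: [-1.4, 0.0, 0.1]
grip_width: 0.005
```

The grip was lost again just past about 66°, where the force was radial and the grip firm, which is already above the needed 61°. I'll look at where the handle is now.

Emit:
move_arm(
  deltas=[
    {"tx": 0, "ty": -12, "tz": 0, "spin": 0, "claw": -1},
    {"tx": 6, "ty": -10, "tz": 0, "spin": 0, "claw": 0},
    {"tx": 8, "ty": -2, "tz": 0, "spin": 0, "claw": 0.1},
    {"tx": 0, "ty": 0, "tz": 0, "spin": 0, "claw": 0.1},
    {"tx": 0, "ty": 0, "tz": 0, "spin": 0, "claw": 0.1},
  ],
)

```text
clock: 11.27
tcp_pos: [596.8, 225.1, 218.8]
eef_rot: [-90.0, 0.0, 176.0]
wrist_force: [0.1, 0.1, -0.3]
grip_width: 0.548
```

```bash
python3 - <<'E'
from cell import r
s=r.sense();print(s["tcp_pos"],s["clock"],s["grip_width"],s["wrist_force"])
from h import *
for n,(x0,x1,y0,y1),g in (("side",(190,270,150,240),1),("top",(170,250,120,200),2.2)):
    c=r.capture(n);np.savez(f"{n}8.npz",**{k:np.array(v) for k,v in c.items()})
    im=np.clip(c["image"][y0:y1,x0:x1,::-1].astype(float)*g,0,255).astype(np.uint8)
    cv2.imwrite(f"pics/{n}8z.png",cv2.resize(im,None,fx=6.5,fy=6.5,interpolation=cv2.INTER_CUBIC))
E
```

```text
[596.79190911 225.09693208 218.84343517] 11.2667 0.5475278840749932 [ 0.1304975   0.10406458 -0.33951287]
```

View pics/top8z.png

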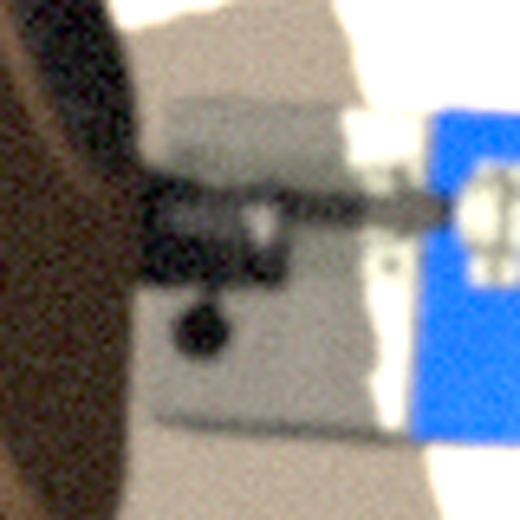

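View pics/side8z.png

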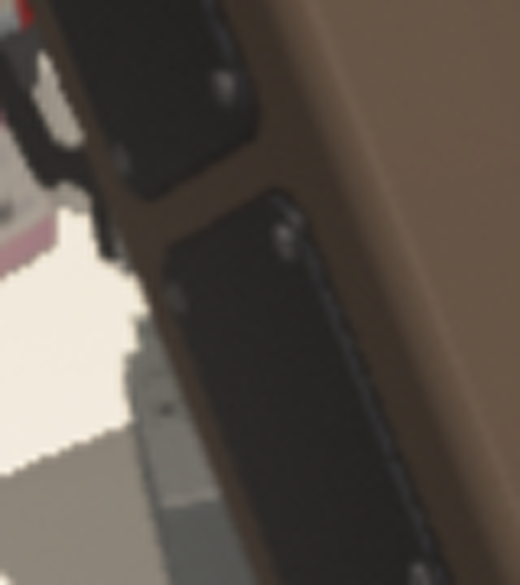

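The knob is back down in the start notch at zoom (201,329). I'll grasp again slightly deeper and repeat the swing, but stop at about 65° where the grip held, and slide from there.

Emit:
move_arm(
  deltas=[
    {"tx": 9.5, "ty": 0, "tz": 0.6, "spin": 0, "claw": 0.1},
    {"tx": 9.2, "ty": 12, "tz": 0, "spin": 0, "claw": 0.1},
    {"tx": 0, "ty": 18, "tz": 0, "spin": 0, "claw": 0.1},
    {"tx": 0, "ty": 18, "tz": 0, "spin": 0, "claw": 0.1},
    {"tx": 0, "ty": 11, "tz": 0, "spin": 0, "claw": 0.1},
    {"tx": 0, "ty": 5, "tz": 0, "spin": 0, "claw": -0.3},
    {"tx": 0, "ty": 0, "tz": 0, "spin": 0, "claw": -0.4},
    {"tx": 0, "ty": 0, "tz": 0, "spin": 0, "claw": -0.4},
    {"tx": 0, "ty": 0, "tz": 0, "spin": 0, "claw": -1},
    {"tx": 0, "ty": 0, "tz": 0, "spin": 0, "claw": -1},
    {"tx": 0, "ty": 0, "tz": 0, "spin": 0, "claw": -1},
    {"tx": 0, "ty": 0, "tz": 0, "spin": 0, "claw": -1},
  ],
)

```text
clock: 12.37
tcp_pos: [578.9, 225.7, 154.9]
eef_rot: [-90.0, 0.1, 176.0]
wrist_force: [-0.9, 0.8, 3.3]
grip_width: 0.196
```

Emit:
move_arm(
  deltas=[
    {"tx": -1.2, "ty": -4.1, "tz": 0, "spin": 0, "claw": -1},
    {"tx": -1.5, "ty": -4.0, "tz": 0, "spin": 0, "claw": -1},
    {"tx": -1.7, "ty": -3.9, "tz": 0, "spin": 0, "claw": -1},
    {"tx": -1.9, "ty": -3.9, "tz": 0, "spin": 0, "claw": -1},
    {"tx": 0, "ty": 0, "tz": 0, "spin": 0, "claw": -1},
  ],
)

```text
clock: 12.78
tcp_pos: [585.6, 225.2, 171.2]
eef_rot: [-90.0, 0.1, 176.0]
wrist_force: [-0.1, -2.5, 0.5]
grip_width: 0.195
```

Emit:
move_arm(
  deltas=[
    {"tx": -2.2, "ty": -3.5, "tz": 0, "spin": 0, "claw": -1},
    {"tx": -2.5, "ty": -3.4, "tz": 0, "spin": 0, "claw": -1},
    {"tx": -2.5, "ty": -3.1, "tz": 0, "spin": 0, "claw": -1},
    {"tx": 0, "ty": 0, "tz": 0, "spin": 0, "claw": -1},
  ],
)

```text
clock: 13.12
tcp_pos: [593.9, 224.6, 181.0]
eef_rot: [-90.0, 0.3, 176.0]
wrist_force: [38.6, -4.3, -29.8]
grip_width: 0.1
```

The width dropped to 0.10, so the fingers are on the rod rather than the ball, with 48 N pulling inward. I'll relieve that and read the state.

Emit:
move_arm(
  deltas=[
    {"tx": -1.5, "ty": 1.5, "tz": 0, "spin": 0, "claw": -1},
    {"tx": 0, "ty": 0, "tz": 0, "spin": 0, "claw": -1},
  ],
)

```text
clock: 13.28
tcp_pos: [598.7, 224.4, 179.2]
eef_rot: [-90.2, 0.8, 176.0]
wrist_force: [33.8, -1.8, -13.8]
grip_width: 0.048
```

```bash
python3 - <<'E'
from cell import r
s=r.sense();print(s["tcp_pos"],s["clock"],s["grip_width"],s["wrist_force"],s["moment"])
from h import *
for n,(x0,x1,y0,y1),g in (("top",(170,250,120,200),2.2),):
    c=r.capture(n);np.savez(f"{n}9.npz",**{k:np.array(v) for k,v in c.items()})
    im=np.clip(c["image"][y0:y1,x0:x1,::-1].astype(float)*g,0,255).astype(np.uint8)
    cv2.imwrite(f"pics/{n}9z.png",cv2.resize(im,None,fx=6.5,fy=6.5,interpolation=cv2.INTER_CUBIC))
E
```

```text
[598.74753261 224.37406322 179.19657268] 13.2833 0.04754184735953347 [ 33.77334805  -1.77017539 -13.76720963] [-0.4483719  -5.84991799  0.00829511]
```

View pics/top9z.png

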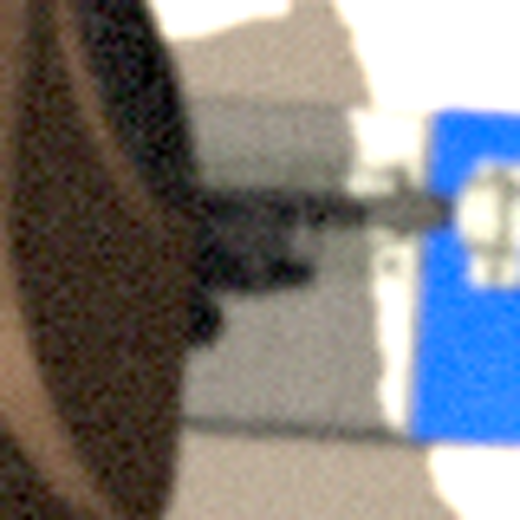

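The knob is visible again at about (200,320): the ball came out on the -x side of the pads. That suggests the pads were biased towards +x. I'll open, go up, and regrasp 4 mm further towards -x, using the closed width as a check.

Emit:
move_arm(
  deltas=[
    {"tx": 0, "ty": 0, "tz": 0, "spin": 0, "claw": 0.1},
    {"tx": 0, "ty": 0, "tz": 0, "spin": 0, "claw": 0.1},
    {"tx": 0, "ty": -8, "tz": 0, "spin": 0, "claw": 0.1},
    {"tx": 0, "ty": -18, "tz": 0, "spin": 0, "claw": 0.1},
    {"tx": 0, "ty": -14, "tz": 0, "spin": 0, "claw": 0.1},
    {"tx": 0, "ty": 0, "tz": 0, "spin": 0, "claw": 0.1},
    {"tx": 0, "ty": 0, "tz": 0, "spin": 0, "claw": 0.1},
  ],
)

```text
clock: 13.92
tcp_pos: [593.5, 224.7, 219.5]
eef_rot: [-90.0, 0.1, 176.0]
wrist_force: [0.1, 1.0, -0.8]
grip_width: 0.547
```

```bash
python3 - <<'E'
from cell import r
s=r.sense();print(s["tcp_pos"],s["clock"],s["grip_width"],s["wrist_force"])
from h import *
for n,(x0,x1,y0,y1),g in (("side",(180,240,130,220),1),("top",(170,250,120,200),2.2),):
    c=r.capture(n);np.savez(f"{n}10.npz",**{k:np.array(v) for k,v in c.items()})
    im=np.clip(c["image"][y0:y1,x0:x1,::-1].astype(float)*g,0,255).astype(np.uint8)
    cv2.imwrite(f"pics/{n}10z.png",cv2.resize(im,None,fx=6.5,fy=6.5,interpolation=cv2.INTER_CUBIC))
T=Cam(c)
# measure right finger: depth points
z=c["range_z"];v,u=np.nonzero(z>0);p=cv2.undistortPoints(np.c_[u,v].astype(float)[:,None],T.K,T.d)[:,0];zz=z[v,u]
X=(np.c_[p*zz[:,None],zz]-T.t)@T.R
q=s["tcp_pos"]
m=(abs(X[:,0]-q[0])<45)&(X[:,1]>q[1]-60)&(X[:,1]<q[1]+30)&(X[:,2]>130)
P=X[m]-q;a=np.radians(-3.9);c_,s_=np.cos(a),np.sin(a)
L=np.c_[P[:,0]*c_+P[:,1]*s_,-P[:,0]*s_+P[:,1]*c_,P[:,2]]
for k in range(-90,40,10):
    w=L[(L[:,2]>k)&(L[:,2]<k+10)]
    if len(w):print(k,len(w),w[:,0].min().round(1),np.median(w[:,0]).round(1),w[:,0].max().round(1),w[:,1].min().round(1),w[:,1].max().round(1))
E
```

```text
[593.53500354 224.73691006 219.50620353] 13.9167 0.5469511877168661 [ 0.07937248  1.04330927 -0.76517839]
-70 5 -12.5 -12.4 -9.9 -32.9 -26.6
-60 2 -10.9 -9.7 -8.6 -32.9 -32.3
-50 5 -12.6 -11.6 -8.4 -35.0 -30.5
-40 1 -8.5 -8.5 -8.5 -37.7 -37.7
-30 13 -15.0 -10.6 12.0 -57.0 -28.9
-20 30 -14.4 -8.5 10.3 -59.0 -30.9
-10 34 -18.3 -10.7 15.6 -60.4 -19.8
0 26 -18.5 -13.4 15.8 -60.3 -22.9
10 14 -18.4 -14.3 15.2 -28.3 -22.9
20 30 -16.9 -7.9 10.1 -59.8 -25.3
30 89 -12.5 -1.6 9.1 -60.6 -30.8
```

View pics/top10z.png

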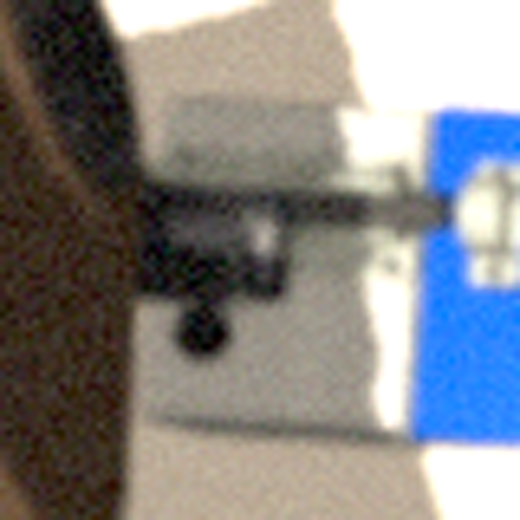

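```bash
python3 - <<'E'
from h import *
for n in("top0","side0","top8","top10"):
    c=np.load(n+".npz");T=Cam(c);z=c["range_z"];im=c["image"].astype(int).sum(2)
    v,u=np.nonzero(z>0);p=cv2.undistortPoints(np.c_[u,v].astype(float)[:,None],T.K,T.d)[:,0];zz=z[v,u]
    X=(np.c_[p*zz[:,None],zz]-T.t)@T.R
    m=(abs(X[:,0]-577)<14)&(abs(X[:,1]-227)<16)&(X[:,2]>97)&(X[:,2]<125)
    P=X[m]
    f=lambda q:np.linalg.norm(P-q,axis=1)-10
    q=least_squares(f,[577,227,107],loss="soft_l1");print(n,len(P),P.mean(0).round(1),q.x.round(1),np.abs(q.fun).mean().round(2), P[:,0].min().round(1),P[:,0].max().round(1))
    if "top" in n:
        k=im[160:182,192:210];print("dark centroid",[ (np.average(np.nonzero(k<k.min()*1.6)[i])+o) for i,o in((1,192),(0,160))])
E
```

```text
top0 73 [577.1 225.9 113.3] [577.4 228.  107.9] 0.94 567.0 590.3
dark centroid [np.float64(199.0), np.float64(168.0)]
side0 44 [572.  230.9 111.1] [577.2 230.  107.7] 1.2 565.4 582.5
top8 73 [577.  221.8 113.3] [576.9 223.9 107.9] 0.99 567.0 590.2
dark centroid [np.float64(199.0), np.float64(160.0)]
top10 68 [576.2 221.5 113.8] [576.4 223.6 108. ] 0.84 566.7 587.5
dark centroid [np.float64(nan), np.float64(nan)]
  avg = a.mean(axis, **keepdims_kw)
  ret = ret.dtype.type(ret / rcount)
```

Depth fits put the knob at x ≈ 577, so lateral bias was only 1–2 mm. The pattern across the three tries is that deeper grasps eject sooner, which would fit the fingers curling when contact is high on the pads. I'll grasp nearer the tips, 60 mm ahead of the TCP, and follow the true arc slowly.

Emit:
move_arm(
  deltas=[
    {"tx": 8.5, "ty": 0, "tz": 0.8, "spin": 0, "claw": 0.1},
    {"tx": 8.0, "ty": 10, "tz": 0, "spin": 0, "claw": 0.1},
    {"tx": 0, "ty": 16, "tz": 0, "spin": 0, "claw": 0.1},
    {"tx": 0, "ty": 16, "tz": 0, "spin": 0, "claw": 0.1},
    {"tx": 0, "ty": 8, "tz": 0, "spin": 0, "claw": -0.3},
    {"tx": 0, "ty": 2, "tz": 0, "spin": 0, "claw": -0.4},
    {"tx": 0, "ty": 0, "tz": 0, "spin": 0, "claw": -0.4},
    {"tx": 0, "ty": 0, "tz": 0, "spin": 0, "claw": -1},
    {"tx": 0, "ty": 0, "tz": 0, "spin": 0, "claw": -1},
    {"tx": 0, "ty": 0, "tz": 0, "spin": 0, "claw": -1},
    {"tx": 0, "ty": 0, "tz": 0, "spin": 0, "claw": -1},
  ],
)

```text
clock: 14.93
tcp_pos: [577.1, 225.0, 167.0]
eef_rot: [-90.0, 0.0, 176.0]
wrist_force: [-1.6, 1.2, -0.6]
grip_width: 0.191
```

Emit:
move_arm(
  deltas=[
    {"tx": -0.7, "ty": -2.5, "tz": 0, "spin": 0, "claw": -1},
    {"tx": -0.9, "ty": -2.5, "tz": 0, "spin": 0, "claw": -1},
    {"tx": -1.0, "ty": -2.4, "tz": 0, "spin": 0, "claw": -1},
    {"tx": -1.1, "ty": -2.4, "tz": 0, "spin": 0, "claw": -1},
    {"tx": 0, "ty": 0, "tz": 0, "spin": 0, "claw": -1},
  ],
)

```text
clock: 15.35
tcp_pos: [580.2, 224.6, 176.9]
eef_rot: [-90.0, -0.1, 176.0]
wrist_force: [-7.1, 1.6, 1.1]
grip_width: 0.189
```

Emit:
move_arm(
  deltas=[
    {"tx": -1.3, "ty": -2.3, "tz": 0, "spin": 0, "claw": -1},
    {"tx": -1.3, "ty": -2.2, "tz": 0, "spin": 0, "claw": -1},
    {"tx": 0, "ty": 0, "tz": 0, "spin": 0, "claw": -1},
  ],
)

```text
clock: 15.6
tcp_pos: [582.4, 224.7, 181.3]
eef_rot: [-90.0, -0.2, 175.9]
wrist_force: [-20.4, 3.0, 9.4]
grip_width: 0.189
```

The radial force builds again, -20 and 9 N. A softer squeeze should let the ball pivot between the pads, so I'll test a partial closing target while stepping out slightly.

Emit:
move_arm(
  deltas=[
    {"tx": 0, "ty": 0, "tz": 0, "spin": 0, "claw": -0.68},
    {"tx": 0, "ty": 0, "tz": 0, "spin": 0, "claw": -0.68},
  ],
)

```text
clock: 15.77
tcp_pos: [581.6, 224.7, 181.1]
eef_rot: [-90.0, -0.3, 175.9]
wrist_force: [-13.6, 3.2, 5.8]
grip_width: 0.187
```

```bash
python3 - <<'E'
from cell import r
s=r.sense();print(s["tcp_pos"],s["clock"],s["grip_width"],s["wrist_force"],s["moment"])
E
```

```text
[581.56217318 224.74075729 181.05072221] 15.7667 0.18697843755094748 [-13.56868398   3.24361204   5.75475574] [ 0.8878124   2.24472542 -0.19974359]
```

Emit:
move_arm(
  deltas=[
    {"tx": 0.8, "ty": -0.8, "tz": 0, "spin": 0, "claw": -0.62},
    {"tx": 0, "ty": 0, "tz": 0, "spin": 0, "claw": -0.62},
  ],
)

```text
clock: 15.93
tcp_pos: [581.7, 224.7, 181.9]
eef_rot: [-90.0, -0.1, 175.9]
wrist_force: [-6.2, 2.5, 1.6]
grip_width: 0.194
```

```bash
python3 - <<'E'
from cell import r
s=r.sense();print(s["tcp_pos"],s["clock"],s["grip_width"],s["wrist_force"],s["moment"])
E
```

```text
[581.74491355 224.72444743 181.94331352] 15.9333 0.19414413680996148 [-6.21077489  2.45261084  1.56091087] [ 0.76998355  1.21763541 -0.20624944]
```

Emit:
move_arm(
  deltas=[
    {"tx": -1.2, "ty": -2.3, "tz": 0, "spin": 0, "claw": -0.62},
    {"tx": -1.3, "ty": -2.2, "tz": 0, "spin": 0, "claw": -0.62},
    {"tx": 0, "ty": 0, "tz": 0, "spin": 0, "claw": -0.62},
  ],
)

```text
clock: 16.18
tcp_pos: [583.6, 224.6, 187.0]
eef_rot: [-90.0, -0.2, 175.9]
wrist_force: [-16.2, 2.5, 10.5]
grip_width: 0.189
```

Emit:
move_arm(
  deltas=[
    {"tx": -1.4, "ty": -2.2, "tz": 0, "spin": 0, "claw": -0.62},
    {"tx": -1.5, "ty": -2.1, "tz": 0, "spin": 0, "claw": -0.62},
    {"tx": 0, "ty": 0, "tz": 0, "spin": 0, "claw": -0.62},
  ],
)

```text
clock: 16.43
tcp_pos: [587.0, 224.2, 191.6]
eef_rot: [-90.0, -0.1, 176.0]
wrist_force: [-14.3, 0.7, 11.6]
grip_width: 0.189
```

All the low-force points from these tries fit one circle, with a start angle of about 9.5° and R about 52. The earlier paths were running inside it, and that explains the ejections. The grip is holding, so I'll continue on that fitted circle.

Emit:
move_arm(
  deltas=[
    {"tx": -1.4, "ty": -2.0, "tz": 0, "spin": 0, "claw": -0.65},
    {"tx": -1.6, "ty": -1.7, "tz": 0, "spin": 0, "claw": -0.65},
    {"tx": 0, "ty": 0, "tz": 0, "spin": 0, "claw": -0.65},
  ],
)

```text
clock: 16.68
tcp_pos: [590.7, 224.0, 195.5]
eef_rot: [-90.0, -0.0, 176.0]
wrist_force: [-8.4, -0.1, 9.6]
grip_width: 0.19
```

Emit:
move_arm(
  deltas=[
    {"tx": -2.0, "ty": -1.9, "tz": 0, "spin": 0, "claw": -0.65},
    {"tx": -2.0, "ty": -1.9, "tz": 0, "spin": 0, "claw": -0.65},
    {"tx": 0, "ty": 0, "tz": 0, "spin": 0, "claw": -0.65},
  ],
)

```text
clock: 16.93
tcp_pos: [594.7, 223.7, 199.6]
eef_rot: [-90.0, -0.0, 175.9]
wrist_force: [-14.5, -0.8, 18.9]
grip_width: 0.189
```

Emit:
move_arm(
  deltas=[
    {"tx": -1.6, "ty": -2.2, "tz": 0, "spin": 0, "claw": -0.65},
    {"tx": -1.9, "ty": -1.8, "tz": 0, "spin": 0, "claw": -0.65},
    {"tx": 0, "ty": 0, "tz": 0, "spin": 0, "claw": -0.65},
  ],
)

```text
clock: 17.18
tcp_pos: [599.3, 223.4, 202.9]
eef_rot: [-90.0, 0.1, 176.0]
wrist_force: [-0.6, -0.4, -1.1]
grip_width: 0.175
```

Emit:
move_arm(
  deltas=[
    {"tx": -1.9, "ty": -1.4, "tz": 0, "spin": 0, "claw": -0.65},
    {"tx": -2.0, "ty": -1.4, "tz": 0, "spin": 0, "claw": -0.65},
    {"tx": 0, "ty": 0, "tz": 0, "spin": 0, "claw": -0.65},
  ],
)

```text
clock: 17.43
tcp_pos: [602.9, 223.1, 204.9]
eef_rot: [-90.0, 0.0, 176.0]
wrist_force: [0.3, 0.2, 0.0]
grip_width: 0.17
```

It slipped off at the tips (width 0.17, force 0), so there is a steady drift of about 8 mm towards the tips during the swing. I'll start deeper, about 51 mm ahead, and use the fitted path.

Emit:
move_arm(
  deltas=[
    {"tx": 0, "ty": -6, "tz": 0, "spin": 0, "claw": 0.1},
    {"tx": 12, "ty": -4, "tz": 0, "spin": 0, "claw": 0.1},
    {"tx": 14, "ty": 0, "tz": 0, "spin": 0, "claw": 0.1},
    {"tx": 0, "ty": 0, "tz": 0, "spin": 0, "claw": 0.1},
  ],
)

```text
clock: 17.77
tcp_pos: [574.8, 225.2, 215.2]
eef_rot: [-90.0, -0.1, 176.0]
wrist_force: [0.5, 0.3, -0.4]
grip_width: 0.553
```

```bash
python3 - <<'E'
from cell import r
s=r.sense();print(s["tcp_pos"],s["clock"],s["grip_width"],s["wrist_force"])
from h import *
c=r.capture("top");np.savez("top11.npz",**{k:np.array(v) for k,v in c.items()})
im=np.clip(c["image"][120:200,170:250,::-1].astype(float)*2.2,0,255).astype(np.uint8)
cv2.imwrite("pics/top11z.png",cv2.resize(im,None,fx=6.5,fy=6.5,interpolation=cv2.INTER_CUBIC))
E
```

```text
[574.83257839 225.16781611 215.23038247] 17.7667 0.5529960137942421 [ 0.51156425  0.26075966 -0.36030392]
```

View pics/top11z.png

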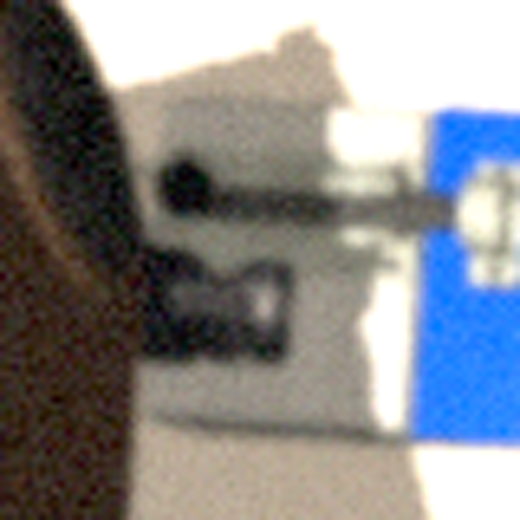

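Unexpected: the knob is now at zoom (187,185), over the barrel, so the handle is standing swung up. I'll check whether it is moving or stable.

```bash
python3 - <<'E'
from cell import r
from h import *
p=np.array([602.3,156.4,-.0685])
for i in range(2):
    c=r.capture("top");T=Cam(c)
    z=c["range_z"];v,u=np.nonzero(z>0);q=cv2.undistortPoints(np.c_[u,v].astype(float)[:,None],T.K,T.d)[:,0];zz=z[v,u]
    X=(np.c_[q*zz[:,None],zz]-T.t)@T.R
    a=p[2];d=X[:,:2]-p[:2];L=np.c_[d[:,0]*np.cos(a)+d[:,1]*np.sin(a),-d[:,0]*np.sin(a)+d[:,1]*np.cos(a),X[:,2]]
    m=(L[:,0]>-8)&(L[:,0]<40)&(abs(L[:,1]-68)<16)&(L[:,2]>125)&(L[:,2]<165)
    P=L[m];f=lambda q:np.linalg.norm(P-q,axis=1)-10
    s=least_squares(f,[12,68,144],loss="soft_l1");print(r.sense()["clock"],len(P),P.mean(0).round(1),s.x.round(1),np.abs(s.fun).mean())
    w=chest2w(p,s.x);print(w,T.proj(w))
im=np.clip(c["image"][120:200,170:250,::-1].astype(float)*2.2,0,255).astype(np.uint8)
cv2.imwrite("pics/top12z.png",cv2.resize(im,None,fx=6.5,fy=6.5,interpolation=cv2.INTER_CUBIC))
E
```

```text
17.8667 72 [ 12.4  61.8 150.8] [ 13.6  63.9 144.7] 0.7977750843944578
[[620.2188     219.2103857  144.68904587]] [[197.75439954 148.73635598]]
17.9167 72 [ 12.4  61.8 150.9] [ 13.9  63.6 144.7] 0.6623071911580213
[[620.48927323 218.940469   144.72405914]] [[197.87564409 148.60764515]]
```

View pics/top12z.png

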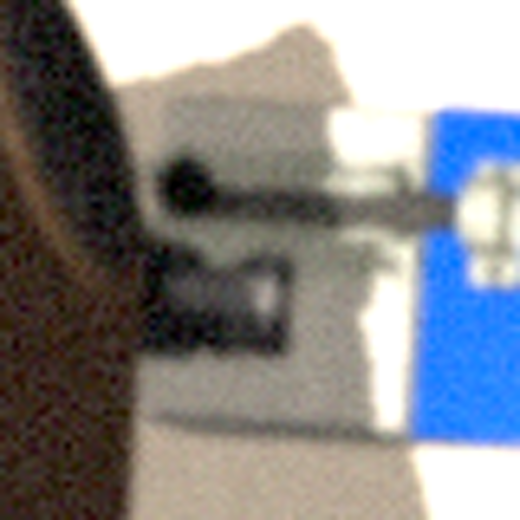

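The handle stands still at about 86°, against its upper stop, with the knob near chest (14, 65, 144.7) and the bolt still at the start end. This is a good state: I'll grip the knob from above here, where no rotation is needed, and slide.

Emit:
move_arm(
  deltas=[
    {"tx": 0, "ty": -15, "tz": 0, "spin": 0, "claw": 0.1},
    {"tx": -3, "ty": -8, "tz": 0.5, "spin": 0, "claw": 0.1},
    {"tx": -15, "ty": 0, "tz": 1, "spin": 0, "claw": 0.1},
    {"tx": -15, "ty": 0, "tz": 0, "spin": 0, "claw": 0.1},
    {"tx": -10, "ty": 0, "tz": 0, "spin": 0, "claw": 0.1},
    {"tx": -3, "ty": 0, "tz": 0, "spin": 0, "claw": 0.1},
    {"tx": 0, "ty": 12, "tz": 0, "spin": 0, "claw": 0.1},
    {"tx": 0, "ty": 14, "tz": 0, "spin": 0, "claw": 0.1},
    {"tx": 0, "ty": 10, "tz": 0, "spin": 0, "claw": 0.1},
    {"tx": 0, "ty": 3, "tz": 0, "spin": 0, "claw": -0.4},
    {"tx": 0, "ty": 0, "tz": 0, "spin": 0, "claw": -0.4},
    {"tx": 0, "ty": 0, "tz": 0, "spin": 0, "claw": -0.4},
  ],
)

```text
clock: 18.92
tcp_pos: [622.1, 220.4, 198.8]
eef_rot: [-90.0, -0.0, 176.0]
wrist_force: [0.2, 0.8, 0.6]
grip_width: 0.305
```

```bash
python3 - <<'E'
from cell import r
s=r.sense();print(s["tcp_pos"],s["clock"],s["grip_width"],s["wrist_force"])
from h import *
c=r.capture("top");np.savez("top13.npz",**{k:np.array(v) for k,v in c.items()})
im=np.clip(c["image"][120:200,170:250,::-1].astype(float)*2.2,0,255).astype(np.uint8)
cv2.imwrite("pics/top13z.png",cv2.resize(im,None,fx=6.5,fy=6.5,interpolation=cv2.INTER_CUBIC))
E
```

```text
[622.14932549 220.37067664 198.78151704] 18.9167 0.30453041468866027 [0.20468977 0.81848184 0.60564905]
```

View pics/top13z.png

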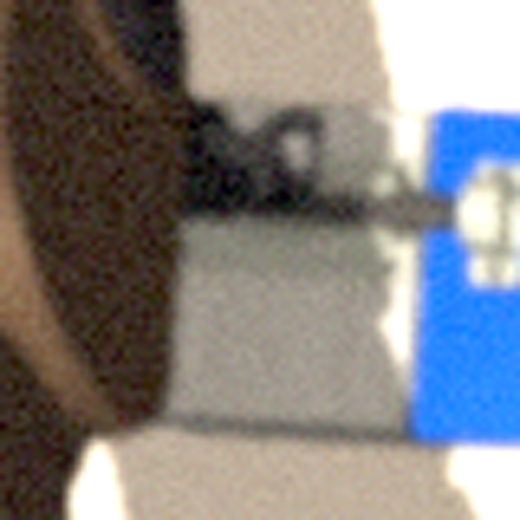

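The deck in front is clear, so the handle is still up and between the fingers. I'll close gently, then slide.

Emit:
move_arm(
  deltas=[
    {"tx": 0, "ty": 0, "tz": 0, "spin": 0, "claw": -0.6},
    {"tx": 0, "ty": 0, "tz": 0, "spin": 0, "claw": -0.75},
    {"tx": 0, "ty": 0, "tz": 0, "spin": 0, "claw": -0.75},
    {"tx": 0, "ty": 0, "tz": 0, "spin": 0, "claw": -0.75},
  ],
)

```text
clock: 19.3
tcp_pos: [622.4, 220.3, 199.6]
eef_rot: [-90.0, 0.1, 176.0]
wrist_force: [0.3, 0.5, 5.9]
grip_width: 0.186
```

Gripped: width 0.186 against a target of 0.125. The tool is at chest y = 65.1. Sliding 42.5 mm towards -y.

Emit:
move_arm(
  deltas=[
    {"tx": 0, "ty": 0, "tz": 2, "spin": 0, "claw": -0.75},
    {"tx": 0, "ty": 0, "tz": 4, "spin": 0, "claw": -0.75},
    {"tx": 0, "ty": 0, "tz": 4, "spin": 0, "claw": -0.75},
    {"tx": 0, "ty": 0, "tz": 0, "spin": 0, "claw": -0.75},
  ],
)

```text
clock: 19.63
tcp_pos: [621.7, 209.9, 199.6]
eef_rot: [-90.0, 0.1, 176.0]
wrist_force: [-1.1, -0.5, 5.9]
grip_width: 0.197
```

Emit:
move_arm(
  deltas=[
    {"tx": 0, "ty": 0, "tz": 4, "spin": 0, "claw": -0.75},
    {"tx": 0, "ty": 0, "tz": 5, "spin": 0, "claw": -0.75},
    {"tx": 0, "ty": 0, "tz": 5, "spin": 0, "claw": -0.75},
    {"tx": 0, "ty": 0, "tz": 5, "spin": 0, "claw": -0.75},
    {"tx": 0, "ty": 0, "tz": 5, "spin": 0, "claw": -0.75},
    {"tx": 0, "ty": 0, "tz": 5, "spin": 0, "claw": -0.75},
    {"tx": 0, "ty": 0, "tz": 3.5, "spin": 0, "claw": -0.75},
    {"tx": 0, "ty": 0, "tz": 0, "spin": 0, "claw": -0.75},
    {"tx": 0, "ty": 0, "tz": 0, "spin": 0, "claw": -0.75},
  ],
)

```text
clock: 20.38
tcp_pos: [619.5, 177.6, 199.5]
eef_rot: [-90.0, 0.1, 176.0]
wrist_force: [-0.6, -1.0, 6.0]
grip_width: 0.197
```

```bash
python3 - <<'E'
from cell import r
s=r.sense();print(s["tcp_pos"],s["clock"],s["grip_width"],s["wrist_force"])
from h import *
c=r.capture("top");np.savez("top14.npz",**{k:np.array(v) for k,v in c.items()})
im=np.clip(c["image"][120:200,170:270,::-1].astype(float)*2.2,0,255).astype(np.uint8)
cv2.imwrite("pics/top14z.png",cv2.resize(im,None,fx=6.5,fy=6.5,interpolation=cv2.INTER_CUBIC))
E
```

```text
[619.52946635 177.58737    199.53812925] 20.3833 0.19658382145498507 [-0.58221966 -0.98729181  5.97790561]
```

View pics/top14z.png

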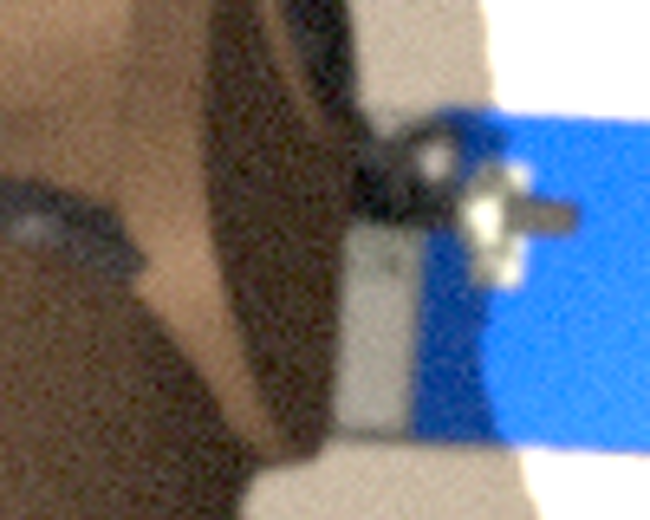

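The bolt tip now shows through the keeper, at zoom about (575,215), and the tool is at chest y = 22.3, the middle of the bolted notch. Next I'll lower along the arc, checking forces.

Emit:
move_arm(
  deltas=[
    {"tx": 2.5, "ty": 0.2, "tz": 0, "spin": 0, "claw": -0.75},
    {"tx": 2.5, "ty": 0.3, "tz": 0, "spin": 0, "claw": -0.75},
    {"tx": 2.4, "ty": 0.5, "tz": 0, "spin": 0, "claw": -0.75},
    {"tx": 2.2, "ty": 0.5, "tz": 0, "spin": 0, "claw": -0.75},
    {"tx": 2.2, "ty": 0.7, "tz": 0, "spin": 0, "claw": -0.75},
    {"tx": 0, "ty": 0, "tz": 0, "spin": 0, "claw": -0.75},
  ],
)

```text
clock: 20.93
tcp_pos: [606.8, 178.9, 196.2]
eef_rot: [-90.0, -0.0, 176.0]
wrist_force: [1.4, 0.9, -1.8]
grip_width: 0.179
```

Emit:
move_arm(
  deltas=[
    {"tx": 2.3, "ty": 0.7, "tz": 0, "spin": 0, "claw": -0.75},
    {"tx": 2.2, "ty": 0.9, "tz": 0, "spin": 0, "claw": -0.75},
    {"tx": 2.1, "ty": 1.0, "tz": 0, "spin": 0, "claw": -0.75},
    {"tx": 2.1, "ty": 1.0, "tz": 0, "spin": 0, "claw": -0.75},
    {"tx": 0, "ty": 0, "tz": 0, "spin": 0, "claw": -0.75},
  ],
)

```text
clock: 21.35
tcp_pos: [597.8, 179.4, 192.5]
eef_rot: [-90.0, -0.1, 176.0]
wrist_force: [-0.9, 1.2, 0.7]
grip_width: 0.123
```

```bash
python3 - <<'E'
from cell import r
from h import *
for n,(x0,x1,y0,y1),g in (("side",(190,300,140,240),1),("top",(170,270,120,200),2.2),):
    c=r.capture(n);np.savez(f"{n}15.npz",**{k:np.array(v) for k,v in c.items()})
    im=np.clip(c["image"][y0:y1,x0:x1,::-1].astype(float)*g,0,255).astype(np.uint8)
    cv2.imwrite(f"pics/{n}15z.png",cv2.resize(im,None,fx=6,fy=6,interpolation=cv2.INTER_CUBIC))
E
```

```text
(no output)
```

View pics/top15z.png

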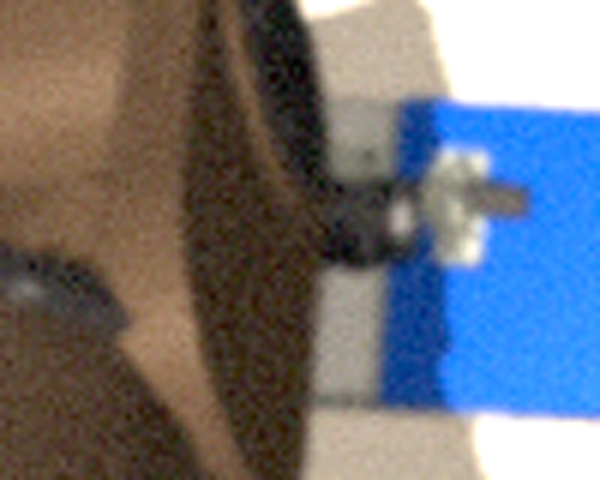

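View pics/side15z.png

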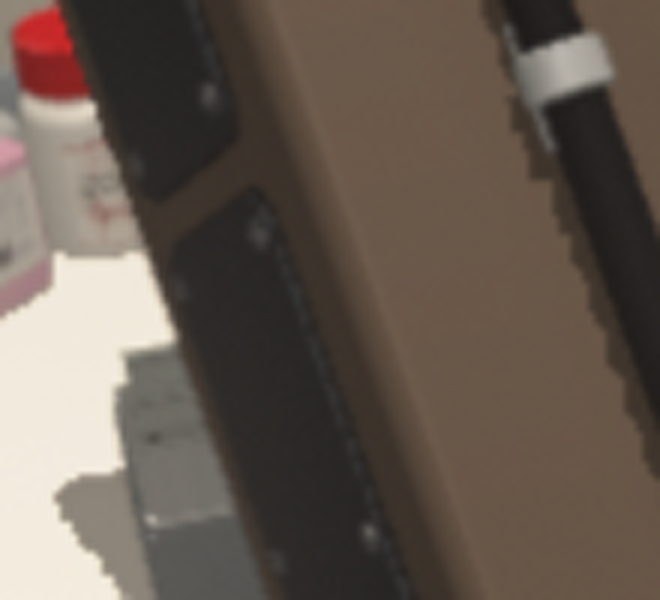

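Both the arm and the gripper hide the handle here. I'll rise clear and move aside to +y to see it.

Emit:
move_arm(
  deltas=[
    {"tx": 0, "ty": -15, "tz": 0, "spin": 0, "claw": -0.75},
    {"tx": 0, "ty": -25, "tz": 0, "spin": 0, "claw": -0.75},
    {"tx": 5, "ty": -5, "tz": -15, "spin": 0, "claw": -0.4},
    {"tx": 5, "ty": 0, "tz": -25, "spin": 0, "claw": 0},
    {"tx": 5, "ty": 0, "tz": -15, "spin": 0, "claw": 0},
    {"tx": 0, "ty": 0, "tz": 0, "spin": 0, "claw": 0},
  ],
)

```text
clock: 21.95
tcp_pos: [586.9, 237.5, 237.7]
eef_rot: [-90.0, -0.0, 176.1]
wrist_force: [-0.3, -0.2, 0.5]
grip_width: 0.502
```

```bash
python3 - <<'E'
from cell import r
from h import *
print(r.sense()["clock"],r.sense()["tcp_pos"])
c=r.capture("top");np.savez("top16.npz",**{k:np.array(v) for k,v in c.items()})
im=np.clip(c["image"][120:200,170:270,::-1].astype(float)*2.2,0,255).astype(np.uint8)
cv2.imwrite("pics/top16z.png",cv2.resize(im,None,fx=6,fy=6,interpolation=cv2.INTER_CUBIC))
E
```

```text
21.95 [586.94878182 237.48735553 237.68568284]
```

View pics/top16z.png

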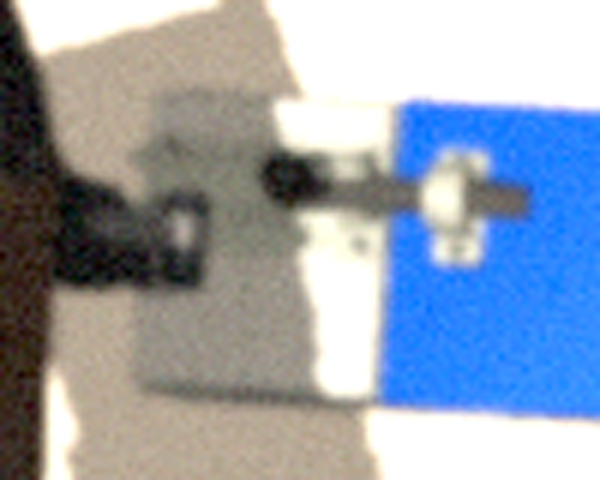

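The knob is at zoom (287,178) and the handle is still standing against its upper stop, so the grip just slid off it. The bolt is through the keeper. I'll measure the knob and check that there is free room behind it for pushing it over towards -x with the fingers shut.

```bash
python3 - <<'E'
from h import *
p=np.array([602.3,156.4,-.0685])
def cl(n):
    c=np.load(n);T=Cam(c)
    z=c["range_z"];v,u=np.nonzero(z>0);q=cv2.undistortPoints(np.c_[u,v].astype(float)[:,None],T.K,T.d)[:,0];zz=z[v,u]
    X=(np.c_[q*zz[:,None],zz]-T.t)@T.R
    a=p[2];d=X[:,:2]-p[:2];return np.c_[d[:,0]*np.cos(a)+d[:,1]*np.sin(a),-d[:,0]*np.sin(a)+d[:,1]*np.cos(a),X[:,2]]
L=cl("top16.npz")
m=(L[:,0]>-10)&(L[:,0]<40)&(abs(L[:,1]-22)<18)&(L[:,2]>125)&(L[:,2]<165)
P=L[m];f=lambda q:np.linalg.norm(P-q,axis=1)-10
s=least_squares(f,[12,22,144],loss="soft_l1");print(len(P),s.x.round(1),np.abs(s.fun).mean())
L=np.vstack([cl("top0.npz"),cl("side0.npz")])
m=(L[:,0]>25)&(L[:,0]<130)&(abs(L[:,1]-22)<75)&(L[:,2]>112)&(L[:,2]<450)
Q=L[m];print(len(Q));
if len(Q):print(Q.min(0).round(0),Q.max(0).round(0)); 
for h in range(112,450,40):
    q=Q[(Q[:,2]>h)&(Q[:,2]<h+40)]
    if len(q):print(h,len(q),q[:,0].min().round(),q[:,1].min().round(),q[:,1].max().round())
E
```

```text
72 [ 15.2  20.7 144.8] 0.6565525880607243
0
```

Behind the barrel is clear. Next: fingers shut, go behind the knob to chest (45, 22), and lower so the tips stand just below knob centre height.

Emit:
move_arm(
  deltas=[
    {"tx": 0, "ty": -10, "tz": 0, "spin": 0, "claw": -1},
    {"tx": -14, "ty": 0, "tz": 12, "spin": 0, "claw": -1},
    {"tx": -20, "ty": 0, "tz": 18, "spin": 0, "claw": -1},
    {"tx": -20, "ty": 0, "tz": 18, "spin": 0, "claw": -1},
    {"tx": -12, "ty": 0, "tz": 9.7, "spin": 0, "claw": -1},
    {"tx": 0, "ty": 0, "tz": 0, "spin": 0, "claw": -1},
    {"tx": 0, "ty": 14, "tz": 0, "spin": 0, "claw": -1},
    {"tx": 0, "ty": 15, "tz": 0, "spin": 0, "claw": -1},
    {"tx": 0, "ty": 7, "tz": 0, "spin": 0, "claw": -1},
    {"tx": 0, "ty": 0, "tz": 0, "spin": 0, "claw": -1},
  ],
)

```text
clock: 22.83
tcp_pos: [648.7, 173.1, 210.5]
eef_rot: [-90.0, -0.2, 176.0]
wrist_force: [1.5, 0.2, 0.1]
grip_width: -0.0
```

Emit:
move_arm(
  deltas=[
    {"tx": 3, "ty": 0, "tz": -2, "spin": 0, "claw": -1},
    {"tx": 4, "ty": 0, "tz": 0, "spin": 0, "claw": -1},
    {"tx": 3, "ty": 0, "tz": 0, "spin": 0, "claw": -1},
    {"tx": 3, "ty": 0, "tz": 0, "spin": 0, "claw": -1},
    {"tx": 3, "ty": 0, "tz": 0, "spin": 0, "claw": -1},
    {"tx": 3, "ty": 0, "tz": 0, "spin": 0, "claw": -1},
  ],
)

```text
clock: 23.33
tcp_pos: [630.4, 176.4, 212.3]
eef_rot: [-90.0, 0.0, 176.0]
wrist_force: [0.1, 0.1, 0.1]
grip_width: 0.006
```

Emit:
move_arm(
  deltas=[
    {"tx": 3, "ty": 0, "tz": 0, "spin": 0, "claw": -1},
    {"tx": 3, "ty": 0, "tz": 0, "spin": 0, "claw": -1},
    {"tx": 3, "ty": 0, "tz": 0, "spin": 0, "claw": -1},
    {"tx": 3, "ty": 0, "tz": 0, "spin": 0, "claw": -1},
    {"tx": 0, "ty": 0, "tz": 0, "spin": 0, "claw": -1},
  ],
)

```text
clock: 23.75
tcp_pos: [618.2, 177.3, 212.0]
eef_rot: [-90.0, -0.0, 176.0]
wrist_force: [0.6, -0.2, 0.8]
grip_width: 0.0
```

```bash
python3 - <<'E'
from cell import r
from h import *
print(r.sense()["clock"],r.sense()["tcp_pos"],r.sense()["wrist_force"])
c=r.capture("top");np.savez("top17.npz",**{k:np.array(v) for k,v in c.items()})
im=np.clip(c["image"][120:200,170:270,::-1].astype(float)*2.2,0,255).astype(np.uint8)
cv2.imwrite("pics/top17z.png",cv2.resize(im,None,fx=6,fy=6,interpolation=cv2.INTER_CUBIC))
E
```

```text
23.75 [618.16732874 177.25950893 211.96720691] [ 0.63729146 -0.16920498  0.78971199]
```

View pics/top17z.png

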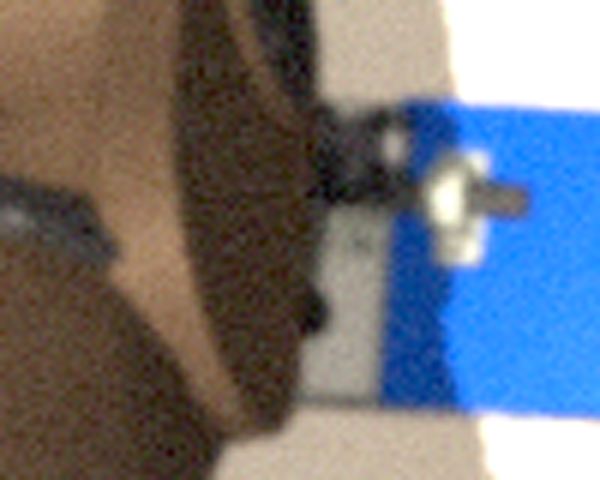

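The handle has fallen forward and the knob edge shows at zoom (312,312). I'll rise and move aside to verify that it is fully down and that the bolt is through.

Emit:
move_arm(
  deltas=[
    {"tx": 0, "ty": -20, "tz": 0, "spin": 0, "claw": -1},
    {"tx": 8, "ty": -20, "tz": -20, "spin": 0, "claw": -1},
    {"tx": 15, "ty": -10, "tz": -35, "spin": 0, "claw": -1},
    {"tx": 15, "ty": 0, "tz": -25, "spin": 0, "claw": -1},
    {"tx": 0, "ty": 0, "tz": 0, "spin": 0, "claw": -1},
  ],
)

```text
clock: 24.22
tcp_pos: [584.6, 263.5, 262.9]
eef_rot: [-90.1, 0.0, 176.1]
wrist_force: [-0.8, 0.1, -1.3]
grip_width: 0.002
```

```bash
cat > chk.py <<'E'
from cell import r
from h import *
import sys
tag=sys.argv[1]
s=r.sense();print(s["clock"],s["tcp_pos"],s["wrist_force"])
p=np.array([602.3,156.4,-.0685])
for n,g in (("top",2.2),("side",1)):
    c=r.capture(n);T=Cam(c);np.savez(f"{n}{tag}.npz",**{k:np.array(v) for k,v in c.items()})
    x0,x1,y0,y1=(170,290,110,200) if n=="top" else (190,300,150,250)
    im=np.clip(c["image"][y0:y1,x0:x1,::-1].astype(float)*g,0,255).astype(np.uint8)
    cv2.imwrite(f"pics/{n}{tag}z.png",cv2.resize(im,None,fx=6,fy=6,interpolation=cv2.INTER_CUBIC))
    z=c["range_z"];v,u=np.nonzero(z>0);q=cv2.undistortPoints(np.c_[u,v].astype(float)[:,None],T.K,T.d)[:,0];zz=z[v,u]
    X=(np.c_[q*zz[:,None],zz]-T.t)@T.R
    a=p[2];d=X[:,:2]-p[:2];L=np.c_[d[:,0]*np.cos(a)+d[:,1]*np.sin(a),-d[:,0]*np.sin(a)+d[:,1]*np.cos(a),X[:,2]]
    m=(abs(L[:,0]+30)<14)&(abs(L[:,1]-22)<18)&(L[:,2]>95)&(L[:,2]<135)
    P=L[m]
    if len(P)>8:
        f=lambda q:np.linalg.norm(P-q,axis=1)-10
        w=least_squares(f,[-30,22,107],loss="soft_l1");print(n,len(P),w.x.round(1),np.abs(w.fun).mean().round(2))
E
python3 chk.py 18
```

```text
24.2167 [584.59905787 263.539365   262.87526773] [-0.82830527  0.08096792 -1.25223978]
top 71 [-29.5  20.5 108.2] 0.85
```

View pics/top18z.png

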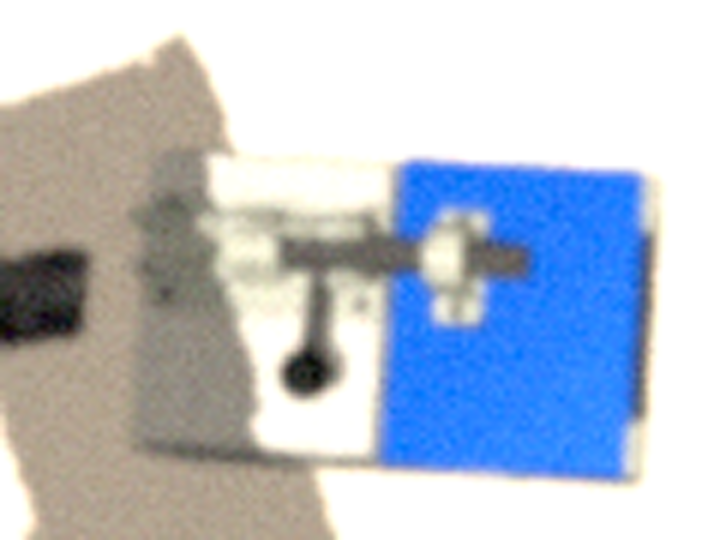

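View pics/side18z.png

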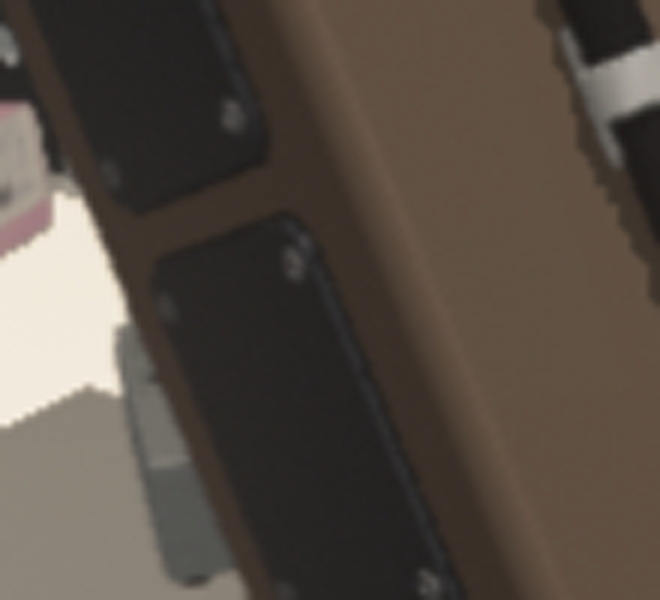

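The knob is down at zoom (305,372). The depth fit gives chest (-29.5, 20.5, 108.2), against z 107.9 when it lay down at the start, and the bolt is through the keeper. A quick check of the orange chest, then I'll hand in.

```bash
python3 - <<'E'
import numpy as np
from h import *
a=np.load("top0.npz")["image"].astype(float);b=np.load("top18.npz")["image"].astype(float)
s=np.s_[175:260,375:480]
print("orange diff",np.abs(a[s]-b[s]).mean(),np.abs(a[s]-b[s]).max(), "bg",np.abs(a[s0:=np.s_[100:160,400:470]]-b[s0]).mean())
g=lambda i:i[195:235,385:412].mean(2)
for i in(a,b):
    k=g(i);w=np.clip(60-k,0,None);v,u=np.mgrid[0:k.shape[0],0:k.shape[1]];print((w*u).sum()/w.sum()+385,(w*v).sum()/w.sum()+195)
from cell import r
s=r.sense();print(s["clock"],s["wrist_force"])
print(r.close_job())
E
```

```text
orange diff 17.409785247432307 94.0 bg 10.155793650793651
395.3066686715284 208.37824223742575
394.94340030244115 209.93195074530135
24.3167 [-0.35330488 -0.48659661  0.09273713]
the job is handed in; nothing more can be done
None
```

The blue chest is bolted and the job was handed in at 24.3 s. The bolt is through the keeper and the handle is down in the other notch.

**What I did**
- **Swinging up:** I gripped the black knob and swung it up. Four tries slipped, because the knob worked loose between the pads as the handle turned. The first three times the handle fell back into its start notch.
- **Sliding:** On the fourth try the handle stayed standing at its upper stop, about 86°. I gripped the knob there and slid the bolt 42.5 mm into the keeper, with wrist force about 6 N.
- **Lowering:** The grip slid off while I was lowering the handle. I then pushed the knob forward from behind with shut fingers, and it dropped into the bolted notch by itself.

**Last checks**
- **Handle:** The top picture shows the knob at about chest (-29.5, 20.5, 108) mm, at the same height as when it was down at the start. This is inside the y 16 to 29 mm notch.
- **Bolt:** The tip is visible beyond the keeper, and the gripper stands clear with no real force on the wrist.

**Less certain**
- **One view only:** The arm blocked the side camera, so the final state was seen from the top camera alone.
- **Orange chest:** The tool never went near its bolt after the first pass overhead. The picture difference there was 17, against 10 for the background. The dark centroid moved about 1.5 pixels. I put both down to the changed shadow but did not confirm it.
- **Wrist force:** It reached about 49 N in the readings during one slipped try, under the 120 N limit, but it is only read at the end of each move.

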